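# Swap the occluder for the fixation target on the model-eye stand

## Task

On the stand that holds the model eye, take off the clip with the square occluder paddle and clip it on the free middle of the storage rail; then take the clip with the round fixation disc off the rail and clip it on the stand where the occluder was, with its disc pointing towards the model eye. Push each clip squarely down onto the edge until its body sits on it, let go of it, do not drop either clip on the table, and leave the two plain clips, the lamp and everything else where they are.

Things in the scene. Friction and masses are not known exactly. Their poses are not given: they have to be found in the camera images.
- occluder: sprung clip like a big clothes peg with a square black paddle. Origin: centre of its body's underside, which rests on the plate's edge when fully on. x along the hinge (and the plate), y the squeezing line, z up. Body 28 x 14 x 20 mm. Paddle 5 thick at x = 25 to 65, z = 6 to 56 mm. Starts on a bay of the stand. About 90 g
- occluder_grip (a point): where to squeeze, 48 mm above the clip's origin, midway between its two steel handles. They are 24 wide (along x), z = 8 to 60 mm, splayed to 53 mm over their outer faces at the top, 47 here. Squeezed fully along y, which takes about 13 N, they stand parallel on a stop, 28 mm over their outer faces
- occluder_jaw (a point): 32 mm below the clip's origin, midway between the jaw pads. Pads 24 mm along x, z = -40 to -24 mm. Closed on a plate they are 8 mm apart and grip it with about 8 N; handles fully squeezed they are about 30 mm apart
- target: the same sprung clip (same frame, handles, jaws and stiffness, about 90 g) but with a round black disc with a white ring on its faces, 40 mm in diameter, 8 thick, at x = 25 to 65, z = 6 to 46 mm. Starts near one end of the rail
- target_grip (a point): where to squeeze the target clip, 48 mm above its origin, as for the occluder
- disc (a point): centre of the fixation disc, 45 mm in +x and 26 mm in +z from the target clip's origin
- spare_a: plain clip, no paddle or disc, on the bay of the stand that the occluder is not on; same sizes and frame as the other clips; leave it there
- spare_b: plain clip, no paddle or disc, near the end of the rail opposite to the target; same sizes and frame; leave it there
- stand: fixed model-eye stand: upright aluminium plate 300 long, 8 thick, top edge 110 mm above the table, on a foot 300 x 90 x 12 mm. Origin on the table under the plate's middle; x along the plate, y across it, z up. A black barrel (the model eye), 44 mm in diameter, 64 long, lies across the middle of the edge, its top 160 mm above the table
- bay_a (a point): on the top edge of the stand's plate, 105 mm from its middle in the stand's +x: middle of one clip bay
- bay_b (a point): on the top edge of the stand's plate, 105 mm from its middle in the stand's -x: middle of the other clip bay
- model_eye (a point): centre of the model eye's barrel, 28 mm above the top edge at the middle of the stand
- rail: fixed storage rail: an upright grey plate 300 long, 8 thick, its top edge 90 mm above the table, on a foot 300 x 90 x 12 mm; no barrel. Origin on the table under the middle of the plate; x along the plate, y across its thickness, z up. Clips sit near x = +95 and -95 mm; the middle is free
- park (a point): middle of the rail's top edge, the free place for the occluder (either way round)
- lamp_head (a point): centre of the underside of the fixed examination lamp's shade: shade 80 mm in diameter, 75 mm high, rising from this point at 320 mm above the table; a thin boom 90 mm above this point leads away from the robot (+x) for 140 mm to an upright post; all fixed, do not push it
- lamp: the fixed examination lamp; origin on the table straight below the shade
- saline: white plastic bottle, 56 mm in diameter, 150 mm high, between the stand and the rail; origin under its centre; leave alone
- swabs: glass jar with steel cap, 70 mm in diameter, 85 mm high, under the lamp; origin under its centre; leave alone
- penlight: dark steel pen torch lying flat, 150 mm long along its x, 32 mm high; origin under its middle; leave alone
- mouse: grey computer mouse 100 x 58 x 32 mm; origin under its middle; leave alone
Things that resemble listed ones, but are neither listed nor needed, are in the scene too. What is shaped like the occluder but blue or yellow is not meant.

How it is judged:
By the outcome, as a careful person would: the job done as asked, in the order asked, and still so for the second after the job is handed in, with the robot touching nothing.
It also fails if it takes over 72 s, if anything falls off the work surface, if the arm or the gripper's body presses on something with over 40 N, if the wrist force passes 120 N, or if a joint passes its speed limit or range.

## Robot

A 7-joint arm with a two-finger parallel gripper is mounted at the origin on the work surface. World frame = base frame: x ahead of the robot, y to its left, z up, the work surface at z = 0. Lengths are in m, angles in rad, forces in N, time in s.
With the tool pointing down it reaches from about 0.35 to 0.9 m from the base axis. Payload 19.9 kg.
Tool frame: the origin (TCP) lies midway between the tips of the shut fingers; the grasp point (between the pads) lies 19 mm behind it; z points along the fingers, y is the direction in which the jaws open and shut (so a half turn about z gives the same grasp; the last joint's range is limited). The gripper opens to 85 mm and grips with 20 to 120 N. Pads are 22 mm wide; open, the fingers measure 114 mm over their backs; the gripper's body (76 mm by 85 mm) begins 54 mm behind the grasp point. The pads swing forward as they close: fully open they stand 13 mm farther back than shut.
Start: joints at [-1.359, 0.417, -0.01, 1.614, 0.005, 1.111, -0.053], TCP at [0.157, 0.605, 0.231] pointing down, gripper open.
Joint ranges: [-2.81, 2.81], [-0.39, 2.02], [-1.27, 1.25], [0.06, 2.57], [-1.19, 4.33], [0.19, 2], [-2.82, 2.82]. Speed limits (rad/s): [1.89, 1.89, 2.39, 2.39, 3.01, 3.01, 3.01].

## Interface

Orientations are given as [roll, pitch, yaw] about the fixed x, y, z axes, in that order (R = Rz(yaw) Ry(pitch) Rx(roll)).
In Python, from station import read_state, grab_frame, hand_in gives the robot as it stands.
- The arm moves only by the shell command python3 -m crank 'ROWS' [FORCE]. ROWS is JSON, a list of rows, each a list of 3 entries, a list of its own where there are three numbers: the turn, a rotation vector about the tool's x, y, z in rad, then the shift along the tool's x, y, z in cm, then the closure, from -1 (fully open) to 1 (shut). In form: [[[wx, wy, wz], [x, y, z], gripper], ...]. A call has 1 to 8 rows; each row is the pose to reach, as a shift and turn from the pose commanded when the call began, along the tool's axes at that moment; what a row does not reach only later rows make up. A row lasts 1/12 s, in which the tool goes at most 41.7 mm and 7.16 degrees, less where a joint would pass 70% of its speed; a pose out of reach is approached as far as the arm can. A call with a gripper value outside its range is refused whole. The fingers move at their own pace and stop on an object; FORCE is the grip in N (left out, the last holds). Time passes only in rows, so rows that repeat a pose let the fingers close. It gives the time, the measured TCP pose, the force and the opening at its end, in the units of the state.
- read_state(): the state, without advancing time (a new reading comes with each control period).
- grab_frame(name): name is "side" or "top"; returns a dict with "image" (400x640x3 uint8, red, green, blue), "range_z" (400x640 float32, m along the optical axis (not along the pixel's ray), 0 where there is no reading), "camera_matrix" (3x3 intrinsics, pixels), "k1" (the pictures are not rectified: a ray, as slopes to the right and down, at radius r is drawn at 1 + k1 r^2 times it, then the intrinsics apply), "R" (3x3) and "t" (3): a world point X has camera coordinates R X + t. Camera axes: x right, y down, z forward; pixel columns grow to the right and rows downward; lengths in m; the calibration is good to about 2 mm. A picture is of the moment at which its call begins.
- hand_in(): hands the job in, once; it reports no verdict.
The state is a dict: "clock": time; "joints": joint angles; "joint_vel": joint speeds; "joint_torque": joint torques, N m; "ee_pos": TCP position; "ee_rot": TCP orientation; "contact_force": force on the tool from outside, world axes, zero at the start; "wrist_torque": the same for the moment, N m; "width": finger opening in m.
Only numpy, scipy, OpenCV 4.12 (cv2) and the standard library are available. Lean on these libraries where they do the work, as an engineer would, in place of code of your own. Each camera call takes 0.05 s, during which the arm holds its last target.

## Working session

There is one attempt and no reset: what is moved stays moved. The work goes in short steps, Python scripts to look and compute and a shell command to move; the robot and the scene stay as the last step left them, time stands still between calls to the robot, and variables do not carry over. Pictures are saved under pics/ and viewed, and the job is handed in when it is done.

```bash
ls; mkdir -p pics; python3 - <<'E'
from station import *
import cv2,numpy as np
s=read_state();print(s)
for n in("side","top"):
    f=grab_frame(n);cv2.imwrite(f"pics/{n}0.png",f["image"][:,:,::-1]);np.savez(f"{n}0.npz",**f)
    print(n,f["camera_matrix"],f["k1"],f["R"],f["t"])
E
```

```text
pics
{'clock': 0.0, 'joints': array([-1.35852611,  0.41798196, -0.01028216,  1.6141832 ,  0.00470046,
        1.11069103, -0.05300524]), 'joint_vel': array([ 3.27206793e-04, -3.22635779e-04, -4.00016747e-04,  5.64271322e-05,
       -8.99924695e-04,  1.50327168e-04,  1.01745277e-03]), 'joint_torque': array([-2.05525535e-04, -8.64429903e+01,  6.78706001e-01, -4.34892833e+01,
        1.89934293e-02,  7.35985494e-03, -5.70336908e-05]), 'ee_pos': array([0.15684404, 0.60463758, 0.23065158]), 'ee_rot': array([-3.14035667e+00,  1.01031363e-04,  2.88780670e+00]), 'contact_force': array([-0.39925521,  0.24532327, -0.8553642 ]), 'wrist_torque': array([ 0.01776624, -0.040549  ,  0.0124269 ]), 'width': 0.08563782953455108}
side [[428.1262743    0.         321.69643998]
 [  0.         428.1262743  201.40010809]
 [  0.           0.           1.        ]] 0.02212091091442659 [[-0.99868936 -0.05062019  0.00756053]
 [-0.03767345  0.62705173 -0.77806609]
 [ 0.03464501 -0.77733116 -0.62813692]] [0.44849371 0.20647628 1.26507463]
top [[409.36625185   0.         314.48377536]
 [  0.         409.36625185 196.96090945]
 [  0.           0.           1.        ]] -0.055067093568012614 [[ 0.01571842 -0.99966923  0.02035569]
 [-0.99552432 -0.01754416 -0.09286299]
 [ 0.09318939 -0.01880493 -0.9954708 ]] [-0.09032561  0.48907814  1.34497679]
```

View pics/side0.png

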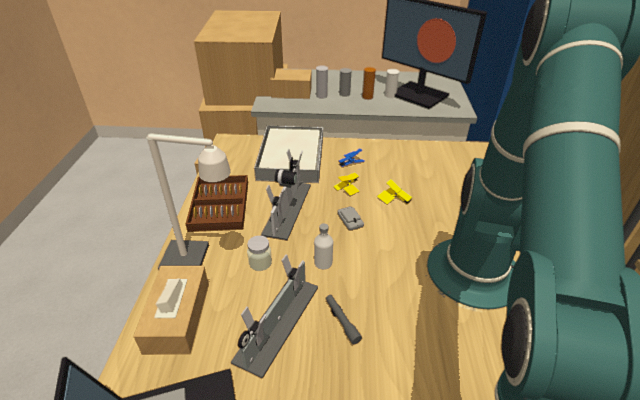

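View pics/top0.png

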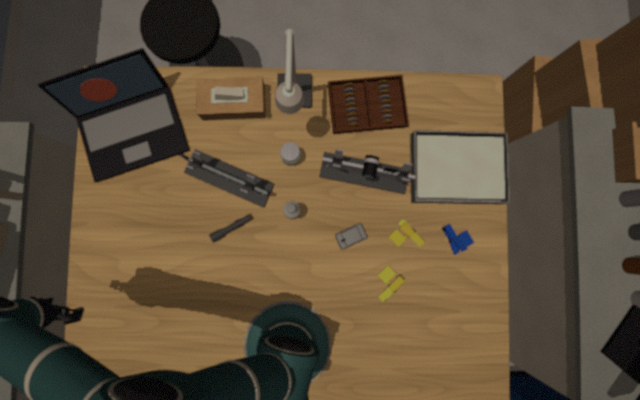

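Rail is at about (228,178) in the top view and stand at (367,172), with the bottle at (291,210) and the lamp at (289,97). The side view shows the stand at (287,205) and the rail at (277,325). I'll enlarge both.

```bash
python3 - <<'E'
import cv2,numpy as np
t=cv2.imread("pics/top0.png");s=cv2.imread("pics/side0.png")
def c(im,x0,y0,x1,y1,k):return cv2.resize(im[y0:y1,x0:x1],None,fx=k,fy=k,interpolation=cv2.INTER_CUBIC)
cv2.imwrite("pics/topA.png",c(t,170,140,430,210,3))
cv2.imwrite("pics/sideA.png",c(s,255,140,325,245,5.5))
cv2.imwrite("pics/sideB.png",c(s,225,250,335,380,4.5))
E
```

```text
(no output)
```

View pics/topA.png

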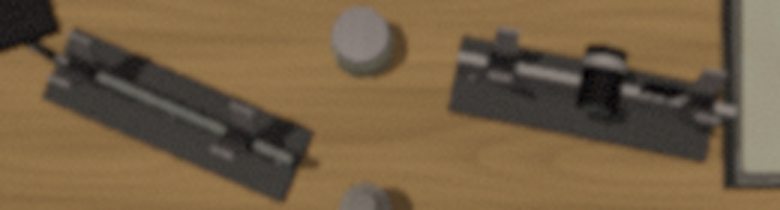

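View pics/sideA.png

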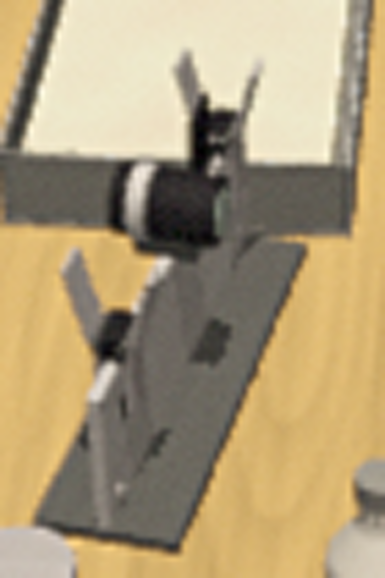

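View pics/sideB.png

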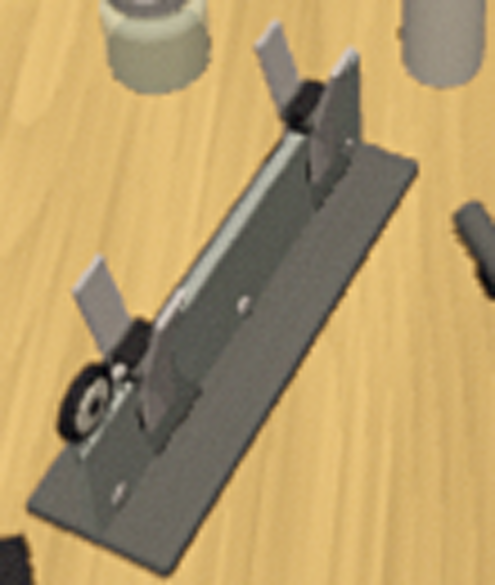

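The top crop shows the rail with two clips, the left one carrying the dark disc, which points to the left end. The stand has a plain clip on its left bay and a clip with a black strip (the paddle, about (382,170) in the full image) on its right bay. The candidates for the occluder:
- **Black-paddle clip on the stand:** side view (292,160), top view (383..405,172). This is the one.
- **Blue clip:** side (350,158).
- **Yellow clips:** side (346,183) and (394,192).

The coloured clips are lying on the table, so they are excluded by both colour and place. Next I'll measure.

```bash
cat > h.py <<'E'
import numpy as np,cv2
def cloud(f):
    K=f["camera_matrix"];k1=float(f["k1"]);z=f["range_z"]
    v,u=np.mgrid[0:400,0:640]
    # distortion model: drawn = (1+k1 r^2)*ray
    p=cv2.undistortPointsIter(np.stack([u.ravel(),v.ravel()],1).astype(float)[:,None],K,np.array([k1,0,0,0.]),None,None,(3,40,1e-9))[:,0]
    s=p.reshape(400,640,2)
    c=np.dstack([s[...,0]*z,s[...,1]*z,z])
    R,t=f["R"],f["t"]
    return (c-t)@R, s
def ray_at(f,uv,h):
    K=f["camera_matrix"];d=np.array([float(f["k1"]),0,0,0])
    p=cv2.undistortPointsIter(np.array(uv,float).reshape(-1,1,2),K,d,None,None,(3,40,1e-9))[:,0]
    r=np.c_[p,np.ones(len(p))]@f["R"]; o=-f["R"].T@f["t"]
    return o+r*((h-o[2])/r[:,2])[:,None]
def proj(f,X):
    c=np.atleast_2d(X)@f["R"].T+f["t"];q=c[:,:2]/c[:,2:];q=q*(1+float(f["k1"])*(q**2).sum(1))[:,None]
    return q*f["camera_matrix"][0,0]+f["camera_matrix"][:2,2]
E
python3 - <<'E'
from h import *
T=np.load("top0.npz");S=np.load("side0.npz")
for n,f in(("top",T),("side",S)):
    X,_=cloud(f);ok=f["range_z"]>0
    tb=ok&(X[...,0]>.2)&(X[...,0]<.75)&(abs(X[...,1])<.5)&(abs(X[...,2])<.02)
    print(n,ok.mean(),np.median(X[tb],0),X[tb][:,2].std())
ft=ray_at(T,[[460/3+170,40/3+140]],0)
for nm,lo,hi,yr in(("stand",.104,.116,(-.4,-.02)),("rail",.084,.096,(.05,.6))):
  for n,f in(("top",T),("side",S)):
    X,_=cloud(f)
    m=(X[...,2]>lo)&(X[...,2]<hi)&(X[...,1]>yr[0])&(X[...,1]<yr[1])&(X[...,0]>.35)&(X[...,0]<.9)
    P=X[m]
    v,u=np.nonzero(m)
    print(nm,n,len(P)); 
    o=np.argsort(P[:,1]); print(np.c_[P,u,v][o][::max(1,len(o)//25)].round(3).tolist())
E
```

```text
top 0.9960859375 [4.49419907e-01 3.58457585e-02 2.71999264e-04] 0.005270864855264815
side 0.996015625 [4.56483060e-01 1.51388240e-01 3.63374706e-04] 0.0050968096792331575
stand top 170
[[0.555, -0.399, 0.109, 415.0, 176.0], [0.555, -0.393, 0.107, 413.0, 176.0], [0.551, -0.385, 0.111, 411.0, 177.0], [0.551, -0.379, 0.111, 409.0, 177.0], [0.557, -0.344, 0.111, 398.0, 175.0], [0.559, -0.327, 0.113, 393.0, 174.0], [0.563, -0.316, 0.107, 389.0, 173.0], [0.565, -0.299, 0.112, 384.0, 172.0], [0.572, -0.29, 0.109, 381.0, 170.0], [0.571, -0.283, 0.113, 379.0, 170.0], [0.586, -0.232, 0.113, 363.0, 165.0], [0.59, -0.223, 0.107, 360.0, 164.0], [0.587, -0.217, 0.107, 358.0, 165.0], [0.584, -0.211, 0.106, 356.0, 166.0], [0.587, -0.204, 0.108, 354.0, 165.0], [0.586, -0.198, 0.107, 352.0, 165.0], [0.592, -0.191, 0.112, 350.0, 163.0], [0.592, -0.185, 0.112, 348.0, 163.0], [0.589, -0.176, 0.107, 345.0, 164.0], [0.598, -0.172, 0.111, 344.0, 161.0], [0.598, -0.166, 0.113, 342.0, 161.0], [0.6, -0.131, 0.113, 331.0, 160.0], [0.603, -0.124, 0.112, 329.0, 159.0], [0.607, -0.118, 0.111, 327.0, 158.0], [0.607
[... 2433 characters left out ...]
1.0], [0.802, 0.185, 0.086, 180.0, 290.0], [0.803, 0.193, 0.091, 178.0, 291.0], [0.803, 0.201, 0.094, 177.0, 293.0], [0.804, 0.21, 0.088, 176.0, 297.0], [0.562, 0.217, 0.086, 272.0, 304.0], [0.558, 0.225, 0.09, 273.0, 306.0], [0.565, 0.233, 0.088, 270.0, 309.0], [0.566, 0.24, 0.089, 269.0, 311.0], [0.831, 0.249, 0.086, 160.0, 310.0], [0.808, 0.25, 0.09, 169.0, 310.0], [0.566, 0.252, 0.094, 268.0, 314.0], [0.832, 0.26, 0.085, 158.0, 314.0], [0.577, 0.294, 0.089, 261.0, 330.0], [0.583, 0.309, 0.096, 257.0, 334.0], [0.598, 0.317, 0.09, 250.0, 338.0], [0.604, 0.335, 0.089, 246.0, 345.0], [0.611, 0.348, 0.086, 242.0, 351.0], [0.879, 0.451, 0.091, 102.0, 389.0], [0.873, 0.463, 0.09, 102.0, 395.0]]
```

```bash
cat > m.py <<'E'
from h import *
def run(T,S):
  out={}
  for nm,H,a,b in(("stand",.110,(.61,-.10),(.552,-.39)),("rail",.090,(.611,.348),(.497,.07))):
    a=np.array(a);b=np.array(b);d=(a-b)/np.linalg.norm(a-b);n=np.array([-d[1],d[0]]);c=(a+b)/2
    Q=[]
    for k,f in(("top",T),("side",S)):
        X,_=cloud(f);P=X.reshape(-1,3);e=P[:,:2]-c;s=e@d;w=e@n
        m=(abs(s)<.17)&(abs(w)<.012)&(abs(P[:,2]-H)<.006)
        p=P[m];s_=s[m];w_=w[m]
        k_=np.ones(len(p),bool)
        for _ in range(4):
            co=np.polyfit(s_[k_],w_[k_],1);r=w_-np.polyval(co,s_);k_=abs(r)<max(.004,2*r[k_].std())
        print(nm,k,len(p),"slope",co[0],"off",co[1],"s range",s_[k_].min(),s_[k_].max(),"res",r[k_].std())
        Q.append((co[0],co[1]))
    co=np.mean(Q,0);ang=np.arctan2(d[1],d[0])+np.arctan(co[0])
    d2=np.array([np.cos(ang),np.sin(ang)]);n2=np.array([-d2[1],d2[0]]);c2=c+n*co[1]
    # foot
    for k,f in(("top",T),("side",S)):
        X,_=cloud(f);P=X.reshape(-1,3);e=P[:,:2]-c2;s=e@d2;w=e@n2
        m=(abs(s)<.2)&(abs(w)<.055)&(P[:,2]>.007)&(P[:,2]<.018)
        print("  foot",k,"s",np.percentile(s[m],[1,50,99]).round(4),"w",np.percentile(w[m],[1,99]).round(4),m.sum())
        m=(abs(s)<.2)&(abs(w)<.05)&(P[:,2]>H+.03)&(P[:,2]<H+.07)
        for lo,hi in((-.2,-.05),(-.05,.05),(.05,.2)):
            q=m&(s>lo)&(s<hi)
            if q.sum()>3: print("  high",k,lo,q.sum(),"s",np.percentile(s[q],[5,50,95]).round(4),"w",np.percentile(w[q],[5,95]).round(4),"z",np.percentile(P[q,2],[5,95]).round(3))
    print("  c2",c2,"ang",ang,np.degrees(ang))
if __name__=="__main__": run(np.load("top0.npz"),np.load("side0.npz"))
E
python3 m.py
```

```text
stand top 151 slope -0.002581159679944744 off 0.0014233350705880217 s range -0.15654450507269774 0.14247389618550163 res 0.0025451543472126935
stand side 89 slope 0.0006472235378432447 off 0.0030248705816656907 s range -0.11725878843413676 0.1460082533635912 res 0.004640793288484342
  foot top s [-0.1716  0.0074  0.142 ] w [-0.0449  0.0435] 1240
  high top -0.2 111 s [-0.1253 -0.1058 -0.0546] w [-0.0269  0.0215] z [0.142 0.171]
  high top -0.05 291 s [-0.0244 -0.0034  0.0142] w [-0.0286  0.0286] z [0.146 0.162]
  high top 0.05 55 s [0.089  0.0991 0.1094] w [-0.0235  0.0238] z [0.142 0.173]
  foot side s [-0.1772  0.0341  0.1461] w [-0.0439  0.0437] 928
  high side -0.2 84 s [-0.121  -0.1025 -0.0527] w [-0.0294  0.0183] z [0.143 0.17 ]
  high side -0.05 218 s [-0.0151  0.0074  0.0171] w [-0.0319  0.028 ] z [0.142 0.161]
  high side 0.05 74 s [0.09   0.1036 0.1132] w [-0.0262  0.0236] z [0.143 0.172]
  c2 [ 0.57881909 -0.24456382] ang 1.3724337991753457 78.63466435385251
rail top 159 slope 0.013454451307691037 off 0.0030977798070578404 s range -0.14977490512657057 0.12431414514811369 res 0.0023441381763302837
rail side 292 slope 8.053433798183258e-06 off 0.002052545943055183 s range -0.14638537306790078 0.15096946758577623 res 0.0024031752424585333
  foot top s [-0.148   0.0008  0.1926] w [-0.0458  0.0437] 1652
  high top -0.2 66 s [-0.1009 -0.0904 -0.079 ] w [-0.0259  0.024 ] z [0.124 0.151]
  high top 0.05 105 s [0.0799 0.0977 0.1437] w [-0.0257  0.0227] z [0.121 0.151]
  foot side s [-0.1427  0.0431  0.1964] w [-0.0475  0.0434] 2124
  high side -0.2 116 s [-0.1    -0.087  -0.0761] w [-0.0261  0.0239] z [0.123 0.151]
  high side 0.05 266 s [0.083  0.1038 0.1532] w [-0.0262  0.0213] z [0.122 0.151]
  c2 [0.55161739 0.20997704] ang 1.188368658717674 68.08850865014523
```

```bash
cat > clips.py <<'E'
from h import *
L={"stand":((.57882,-.24456),1.37243,.110),"rail":((.55162,.20998),1.18837,.090)}
def go(T,S,wmax=.04):
  for nm,(c,a,H) in L.items():
    c=np.array(c);d=np.array([np.cos(a),np.sin(a)]);n=np.array([-d[1],d[0]])
    for k,f in(("top",T),("side",S)):
      X,_=cloud(f);P=X.reshape(-1,3);e=P[:,:2]-c;s=e@d;w=e@n;z=P[:,2]-H
      for lo,hi in((-.17,-.05),(-.05,.05),(.05,.17)):
        r=[]
        for sg in(1,-1):
          q=(z>.03)&(z<.065)&(s>lo)&(s<hi)&(sg*w>.009)&(sg*w<wmax)
          if q.sum()<5: r.append(None);continue
          r.append((int(q.sum()),*np.percentile(s[q],[3,50,97]).round(4).tolist(),"w@top",np.median(w[q&(z>.05)]).round(4),"zmax",np.percentile(z[q],97).round(4)))
        q=(z>.0)&(z<.065)&(s>lo)&(s<hi)&(abs(w)<.009)
        print(nm,k,lo,r,"mid",q.sum(),np.percentile(s[q],[3,50,97]).round(4) if q.sum()>5 else "")
if __name__=="__main__": go(np.load("top0.npz"),np.load("side0.npz"))
E
python3 clips.py
python3 - <<'E'
from h import *
for k in("top","side"):
    f=np.load(k+"0.npz");X,_=cloud(f);P=X.reshape(-1,3)
    q=(P[:,2]>.3)&(P[:,2]<.42)&(P[:,0]>.6)&(P[:,0]<1.0)&(abs(P[:,1])<.2)
    print(k,"shade",np.percentile(P[q],[2,50,98],axis=0).round(3).tolist())
    q=(P[:,2]>.1)&(P[:,2]<.16)&(P[:,0]<.5)&(P[:,0]>.4)&(abs(P[:,1]+.0)<.08)
    print("bottle",np.percentile(P[q],[2,50,98],axis=0).round(3).tolist())
E
```

```text
stand top -0.17 [(18, -0.1264, -0.114, -0.1037, 'w@top', np.float64(0.0213), 'zmax', np.float64(0.0614)), (51, -0.1262, -0.1136, -0.1027, 'w@top', np.float64(-0.025), 'zmax', np.float64(0.0628))] mid 146 [-0.1479 -0.0945 -0.0512]
stand top -0.05 [(104, -0.0254, -0.0034, 0.0144, 'w@top', np.float64(0.0202), 'zmax', np.float64(0.0533)), (105, -0.0255, -0.0032, 0.0155, 'w@top', np.float64(-0.0185), 'zmax', np.float64(0.0525))] mid 110 [-0.0424 -0.0019  0.0419]
stand top 0.05 [(15, 0.0883, 0.0991, 0.11, 'w@top', np.float64(0.023), 'zmax', np.float64(0.0645)), (40, 0.0884, 0.0991, 0.1096, 'w@top', np.float64(-0.022), 'zmax', np.float64(0.0609))] mid 82 [0.0547 0.0988 0.1378]
stand side -0.17 [(19, -0.1212, -0.1056, -0.1005, 'w@top', np.float64(0.0183), 'zmax', np.float64(0.0615)), (35, -0.1251, -0.1077, -0.099, 'w@top', np.float64(-0.0276), 'zmax', np.float64(0.0603))] mid 82 [-0.1207 -0.0809 -0.0521]
stand side -0.05 [(74, -0.0173, 0.0069, 0.0169, 'w@top', np.float64(0.0193), 'zmax', np.float64(0.051)), (83, -0.0143, 0.0087, 0.0181, 'w@top', np.float64(-0.0232), 'zmax', np.float64(0.0525
[... 899 characters left out ...]
769, 'w@top', np.float64(-0.0238), 'zmax', np.float64(0.0607))] mid 86 [-0.1018 -0.0778 -0.0591]
rail side -0.05 [None, None] mid 55 [-0.0491  0.0024  0.0481]
rail side 0.05 [(52, 0.0823, 0.0971, 0.1061, 'w@top', np.float64(0.0213), 'zmax', np.float64(0.0625)), (113, 0.0819, 0.0946, 0.1053, 'w@top', np.float64(-0.0247), 'zmax', np.float64(0.0609))] mid 294 [0.0838 0.129  0.1561]
top shade [[0.686, -0.039, 0.322], [0.715, -0.008, 0.38], [0.86, 0.027, 0.419]]
bottle [[0.423, -0.029, 0.101], [0.444, -0.009, 0.112], [0.466, 0.011, 0.153]]
side shade [[0.689, -0.011, 0.311], [0.734, 0.007, 0.371], [0.869, 0.034, 0.419]]
bottle [[0.426, -0.019, 0.101], [0.446, 0.002, 0.119], [0.466, 0.015, 0.151]]
```

Measured positions:

| Item | x, y (m) | Yaw or height |
|---|---|---|
| Occluder grip | (.559, -.356) | yaw 1.375 |
| Target grip | (.587, .295) | yaw 1.188 |
| Park | (.553, .211) | |
| Lamp shade | about (.725, 0) | underside z .32 |

The clip spacing, the 110 and 90 mm edges, and the handle tops at +61 mm all match the given sizes. First move next.

```bash
cat > go.py <<'E'
import sys,numpy as np
from scipy.spatial.transform import Rotation as R
from station import read_state
s=read_state();x,y,z,yaw=map(float,sys.argv[1:5])
A=R.from_euler("xyz",s["ee_rot"]);B=R.from_euler("xyz",[np.pi,0,yaw])
print("clock",s["clock"].__round__(2),"pos",s["ee_pos"].round(4),"rot",s["ee_rot"].round(3),"F",s["contact_force"].round(1),"w",round(s["width"],4),"q",s["joints"].round(2))
print("turn",(A.inv()*B).as_rotvec().round(3),"shift cm",(A.inv().apply(np.array([x,y,z])-s["ee_pos"])*100).round(2))
E
python3 go.py .40 .28 .30 2.2
```

```text
clock 0.1 pos [0.1568 0.6047 0.2307] rot [-3.14   0.     2.888] F [ 0.2 -0.8  0.6] w 0.0856 q [-1.36  0.42 -0.01  1.61  0.    1.11 -0.05]
turn [-0.001  0.     0.688] shift cm [-31.69 -25.33  -6.9 ]
```

```bash
python3 -m crank '[[[0,0,0.3],[-12,-9,-7],-1],[[0,0,0.5],[-20,-16,-7],-1],[[0,0,0.69],[-31.7,-25.3,-7],-1],[[0,0,0.69],[-31.7,-25.3,-7],-1],[[0,0,0.69],[-31.7,-25.3,-7],-1],[[0,0,0.69],[-31.7,-25.3,-7],-1],[[0,0,0.69],[-31.7,-25.3,-7],-1],[[0,0,0.69],[-31.7,-25.3,-7],-1]]' 40; python3 go.py .50 -.05 .30 1.6
```

```text
clock: 0.77
ee_pos: [0.3534, 0.3422, 0.2912]
ee_rot: [-3.141, -0.0, 2.197]
contact_force: [1.1, 0.1, -0.2]
width: 0.0854
clock 0.77 pos [0.3534 0.3422 0.2912] rot [-3.141 -0.     2.197] F [ 1.1  0.1 -0.2] w 0.0854 q [-1.08  0.12  0.27  1.87 -0.03  1.16 -0.17]
turn [-0.    -0.     0.597] shift cm [-40.37 -11.12  -0.89]
```

```bash
python3 -m crank '[[[0,0,0.1],[-5,-1.4,-0.9],-1],[[0,0,0.2],[-10,-2.8,-0.9],-1],[[0,0,0.3],[-15,-4.2,-0.9],-1],[[0,0,0.4],[-20,-5.6,-0.9],-1],[[0,0,0.5],[-25,-7,-0.9],-1],[[0,0,0.6],[-30,-8.3,-0.9],-1],[[0,0,0.6],[-35,-9.7,-0.9],-1],[[0,0,0.6],[-40.4,-11.1,-0.9],-1]]'; python3 go.py .559 -.356 .26 1.375
```

```text
clock: 1.43
ee_pos: [0.4692, 0.0304, 0.3001]
ee_rot: [3.141, -0.0, 1.597]
contact_force: [0.6, 1.3, 0.1]
width: 0.0859
clock 1.43 pos [0.4692 0.0304 0.3001] rot [ 3.141 -0.     1.597] F [0.6 1.3 0.1] w 0.0859 q [-0.71  0.07  0.61  1.91 -0.04  1.17 -0.05]
turn [ 0.    -0.     0.222] shift cm [-38.86   7.96   4.  ]
```

```bash
python3 -m crank '[[[0,0,0.05],[-5,1,0],-1],[[0,0,0.1],[-10,2,0],-1],[[0,0,0.15],[-15,3,0],-1],[[0,0,0.22],[-20,4,0],-1],[[0,0,0.22],[-25,5,0],-1],[[0,0,0.22],[-30,6,0],-1],[[0,0,0.22],[-31,6.5,0],-1],[[0,0,0.22],[-31,6.5,0],-1]]'; python3 go.py .559 -.356 .25 1.375
```

```text
clock: 2.1
ee_pos: [0.5421, -0.2796, 0.2995]
ee_rot: [-3.141, 0.001, 1.376]
contact_force: [0.2, -0.1, 0.5]
width: 0.0851
clock 2.1 pos [ 0.5421 -0.2796  0.2995] rot [-3.141e+00  1.000e-03  1.376e+00] F [ 0.2 -0.1  0.5] w 0.0851 q [-0.16  0.42  0.79  1.59 -0.31  1.26  0.49]
turn [-0.001  0.001  0.001] shift cm [-7.16  3.14  4.95]
```

```bash
python3 -m crank '[[[0,0,0],[-3.6,1.6,0],-1],[[0,0,0],[-7.2,3.1,2],-1],[[0,0,0],[-7.2,3.1,4.9],-1],[[0,0,0],[-7.2,3.1,4.9],-1],[[0,0,0],[-7.2,3.1,4.9],-1],[[0,0,0],[-7.2,3.1,4.9],-1]]'; python3 go.py .559 -.356 .139 1.375; python3 - <<'E'
from station import *
import cv2
f=grab_frame("side");cv2.imwrite("pics/s1.png",cv2.resize(f["image"][100:250,200:360,::-1],None,fx=4,fy=4,interpolation=cv2.INTER_CUBIC))
f=grab_frame("top");cv2.imwrite("pics/t1.png",cv2.resize(f["image"][100:240,300:480,::-1],None,fx=4,fy=4,interpolation=cv2.INTER_CUBIC))
E
```

```text
clock: 2.6
ee_pos: [0.5595, -0.3517, 0.2521]
ee_rot: [3.141, 0.0, 1.379]
contact_force: [0.1, 0.2, 0.2]
width: 0.0856
clock 2.6 pos [ 0.5595 -0.3517  0.2521] rot [3.141 0.    1.379] F [0.1 0.2 0.2] w 0.0856 q [ 0.01  0.56  0.75  1.51 -0.4   1.22  0.63]
turn [0.001 0.    0.004] shift cm [-0.43  0.02 11.31]
```

View pics/s1.png

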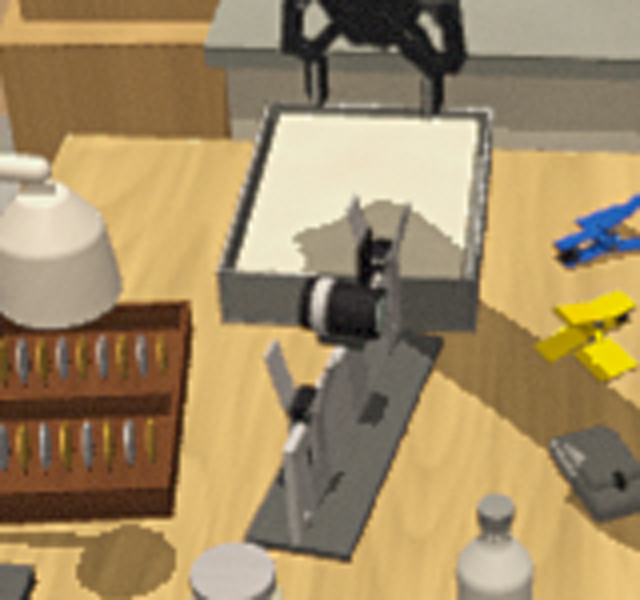

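View pics/t1.png

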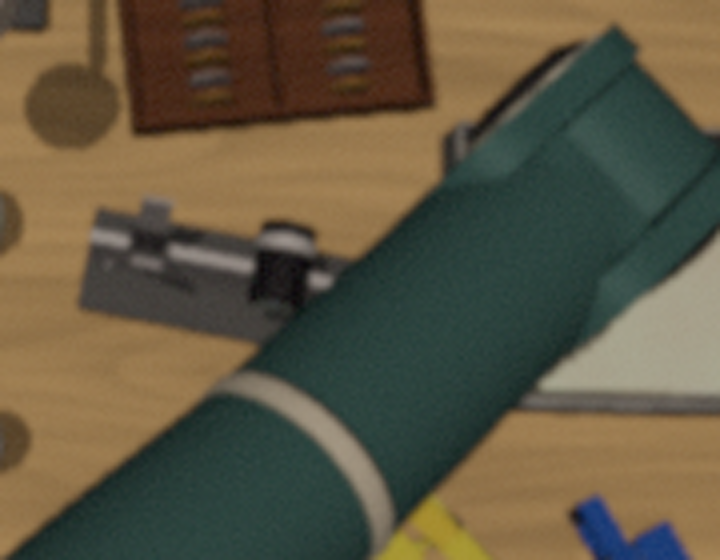

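The side crop shows the open fingers at (317,90) and (432,100), straddling the occluder's handles at (355..405,210). The black paddle is confirmed behind the barrel. Descending.

```bash
python3 -m crank '[[[0,0,0],[0,0,3],-1],[[0,0,0],[0,0,6],-1],[[0,0,0],[0,0,8.5],-1],[[0,0,0],[0,0,10],-1],[[0,0,0],[0,0,11.2],-1],[[0,0,0],[0,0,11.2],-1],[[0,0,0],[0,0,11.2],-1],[[0,0,0],[0,0,11.2],-1]]'; python3 go.py .559 -.356 .138 1.375
```

```text
clock: 3.37
ee_pos: [0.5597, -0.3528, 0.1406]
ee_rot: [3.14, 0.001, 1.378]
contact_force: [0.7, 0.6, 0.1]
width: 0.0855
clock 3.37 pos [ 0.5597 -0.3528  0.1406] rot [3.140e+00 1.000e-03 1.378e+00] F [0.7 0.6 0.1] w 0.0855 q [ 0.05  0.67  0.69  1.61 -0.48  1.03  0.69]
turn [0.002 0.001 0.003] shift cm [-0.33 -0.01  0.26]
```

```bash
python3 -m crank '[[[0,0,0],[-0.35,0,0.2],-1],[[0,0,0],[-0.35,0,0.2],-1],[[0,0,0],[-0.35,0,0.2],-0.2],[[0,0,0],[-0.35,0,0.2],0.2],[[0,0,0],[-0.35,0,0.2],1],[[0,0,0],[-0.35,0,0.2],1],[[0,0,0],[-0.35,0,0.2],1],[[0,0,0],[-0.35,0,0.2],1]]' 50; python3 go.py .559 -.356 .138 1.375
```

```text
clock: 4.03
ee_pos: [0.5596, -0.3565, 0.1388]
ee_rot: [3.138, 0.001, 1.378]
contact_force: [0.9, 0.2, 15.5]
width: 0.0262
clock 4.03 pos [ 0.5596 -0.3565  0.1388] rot [3.138e+00 1.000e-03 1.378e+00] F [ 0.9  0.2 15.5] w 0.0262 q [ 0.05  0.67  0.69  1.61 -0.48  1.03  0.69]
turn [0.003 0.001 0.003] shift cm [ 0.04 -0.07  0.08]
```

```bash
python3 -m crank '[[[0,0,0],[0,0,0],1],[[0,0,0],[0,0,0],1],[[0,0,0],[0,0,0],1],[[0,0,0],[0,0,0],1]]' 50; python3 go.py .559 -.356 .138 1.375
```

```text
clock: 4.37
ee_pos: [0.5596, -0.3564, 0.1388]
ee_rot: [3.138, 0.001, 1.378]
contact_force: [-0.1, 1.0, 15.9]
width: 0.0263
clock 4.37 pos [ 0.5596 -0.3564  0.1388] rot [3.138e+00 1.000e-03 1.378e+00] F [-0.1  1.  15.9] w 0.0263 q [ 0.05  0.67  0.69  1.61 -0.48  1.03  0.69]
turn [0.003 0.001 0.003] shift cm [ 0.03 -0.06  0.08]
```

```bash
python3 -m crank '[[[0,0,0],[0,0,-1],1],[[0,0,0],[0,0,-3],1],[[0,0,0],[0,0,-5],1],[[0,0,0],[0,0,-7.5],1],[[0,0,0],[0,0,-10],1],[[0,0,0],[0,0,-12.5],1],[[0,0,0],[0,0,-15],1],[[0,0,0],[0,0,-15],1]]'; python3 go.py .51 -.05 .29 1.28; python3 - <<'E'
from station import *
import cv2
f=grab_frame("side");cv2.imwrite("pics/s2.png",cv2.resize(f["image"][100:250,200:360,::-1],None,fx=4,fy=4,interpolation=cv2.INTER_CUBIC))
E
```

```text
clock: 5.03
ee_pos: [0.5592, -0.3569, 0.2922]
ee_rot: [3.136, 0.002, 1.378]
contact_force: [0.3, -0.1, -0.7]
width: 0.0264
clock 5.03 pos [ 0.5592 -0.3569  0.2922] rot [3.136e+00 2.000e-03 1.378e+00] F [ 0.3 -0.1 -0.7] w 0.0264 q [ 0.01  0.54  0.77  1.46 -0.38  1.29  0.62]
turn [0.006 0.002 0.098] shift cm [ 29.17 -10.72   0.11]
```

View pics/s2.png

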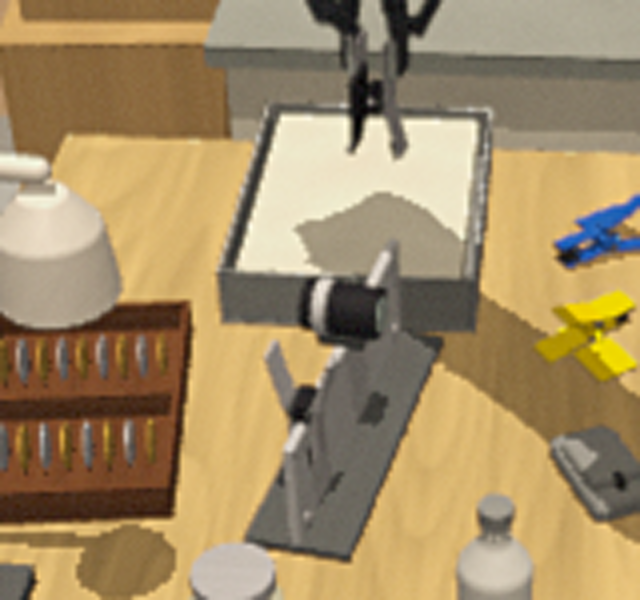

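The occluder is off and held at (375,90), with its jaws spread and its paddle towards +y. I'll carry it along x≈.50, clear of the lamp.

```bash
python3 -m crank '[[[0,0,0],[3,-1.3,0],1],[[0,0,0.03],[6.5,-2.7,0],1],[[0,0,0.05],[10,-4,0],1],[[0,0,0.08],[14,-5.5,0],1],[[0,0,0.1],[18,-7,0],1],[[0,0,0.1],[22,-8.5,0],1],[[0,0,0.1],[26,-10,0],1],[[0,0,0.1],[29.2,-11,0],1]]'; python3 go.py .553 .211 .29 1.19
```

```text
clock: 5.75
ee_pos: [0.505, -0.0456, 0.2863]
ee_rot: [-3.14, 0.0, 1.279]
contact_force: [1.0, 1.5, -1.0]
width: 0.0261
clock 5.75 pos [ 0.505  -0.0456  0.2863] rot [-3.14   0.     1.279] F [ 1.   1.5 -1. ] w 0.0261 q [-0.67  0.19  0.8   1.85 -0.15  1.16 -0.11]
turn [-0.001  0.     0.089] shift cm [25.95 -2.79 -0.37]
```

```bash
python3 -m crank '[[[0,0,0],[3,-0.3,0],1],[[0,0,0.03],[6.5,-0.6,0],1],[[0,0,0.06],[10,-1,0],1],[[0,0,0.09],[14,-1.5,0],1],[[0,0,0.09],[18,-2,0],1],[[0,0,0.09],[22,-2.4,0],1],[[0,0,0.09],[25.5,-2.8,0],1],[[0,0,0.09],[25.5,-2.8,0],1]]'; python3 go.py .553 .211 .25 1.19;python3 - <<'E'
from station import *
import cv2,numpy as np
f=grab_frame("side");np.savez("side3.npz",**f);cv2.imwrite("pics/s3.png",cv2.resize(f["image"][210:390,210:370,::-1],None,fx=3.3,fy=3.3,interpolation=cv2.INTER_CUBIC))
E
```

```text
clock: 6.42
ee_pos: [0.5523, 0.212, 0.2851]
ee_rot: [-3.14, 0.001, 1.196]
contact_force: [0.7, 1.4, -0.8]
width: 0.0263
clock 6.42 pos [0.5523 0.212  0.2851] rot [-3.140e+00  1.000e-03  1.196e+00] F [ 0.7  1.4 -0.8] w 0.0263 q [-0.93  0.37  0.67  1.65 -0.24  1.21 -0.58]
turn [-0.002  0.001  0.006] shift cm [-0.07  0.1   3.51]
```

View pics/s3.png

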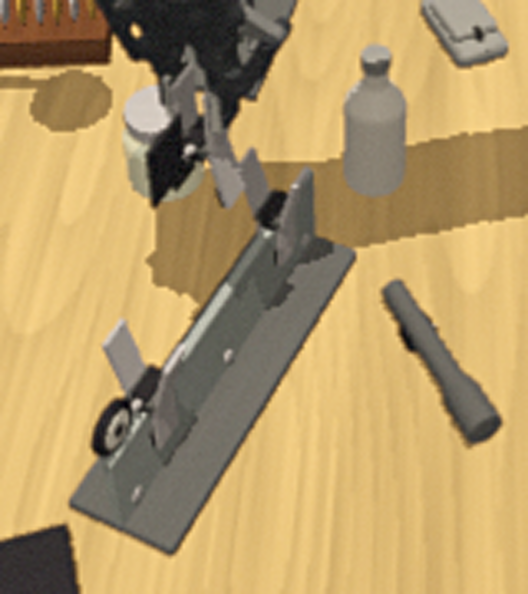

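The occluder is held over the rail's middle at (190,160), upright, with its paddle towards the target end. The TCP should seat at about z .119. Descending in stages.

```bash
python3 -m crank '[[[0,0,0],[-0.1,0.1,2.5],1],[[0,0,0],[-0.1,0.1,5],1],[[0,0,0],[-0.1,0.1,7.5],1],[[0,0,0],[-0.1,0.1,10],1],[[0,0,0],[-0.1,0.1,12],1],[[0,0,0],[-0.1,0.1,13.5],1],[[0,0,0],[-0.1,0.1,14.5],1],[[0,0,0],[-0.1,0.1,14.5],1]]'; python3 go.py .553 .211 .119 1.19;python3 - <<'E'
from station import *
import cv2,numpy as np
f=grab_frame("side");cv2.imwrite("pics/s4.png",cv2.resize(f["image"][240:360,220:330,::-1],None,fx=5,fy=5,interpolation=cv2.INTER_CUBIC))
E
```

```text
clock: 7.13
ee_pos: [0.5527, 0.2019, 0.1399]
ee_rot: [-3.14, 0.003, 1.187]
contact_force: [-0.7, -0.4, -1.1]
width: 0.0268
clock 7.13 pos [0.5527 0.2019 0.1399] rot [-3.140e+00  3.000e-03  1.187e+00] F [-0.7 -0.4 -1.1] w 0.0268 q [-0.86  0.52  0.61  1.8  -0.36  0.93 -0.48]
turn [-0.002  0.003 -0.003] shift cm [ 0.86 -0.31  2.09]
```

View pics/s4.png

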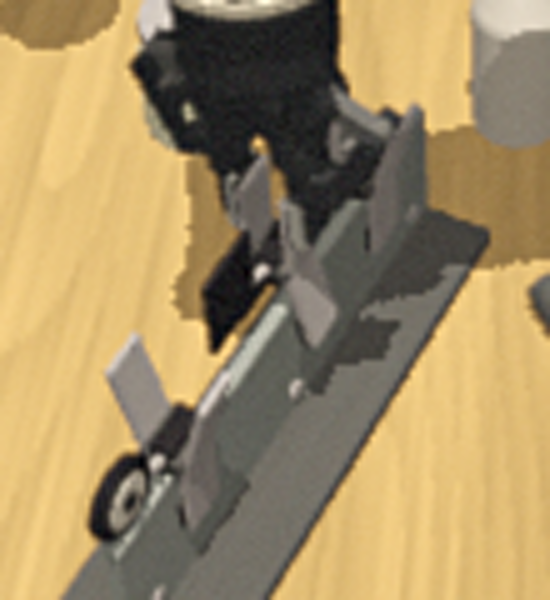

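The clip is astride the plate but has drifted 9 mm towards spare_b. I'll slide it back along the plate, then lower.

```bash
python3 -m crank '[[[0,0,0],[0.9,-0.2,0],1],[[0,0,0],[0.9,-0.2,0],1],[[0,0,0],[0.9,-0.2,0.5],1],[[0,0,0],[0.9,-0.2,1],1],[[0,0,0],[0.9,-0.2,1.3],1],[[0,0,0],[0.9,-0.2,1.3],1],[[0,0,0],[0.9,-0.2,1.3],1]]'; python3 go.py .553 .211 .119 1.19
```

```text
clock: 7.77
ee_pos: [0.5552, 0.2117, 0.1287]
ee_rot: [-3.141, 0.0, 1.188]
contact_force: [0.0, 0.7, -0.5]
width: 0.0263
clock 7.77 pos [0.5552 0.2117 0.1287] rot [-3.141  0.     1.188] F [ 0.   0.7 -0.5] w 0.0263 q [-0.86  0.54  0.59  1.8  -0.37  0.92 -0.49]
turn [-0.     0.    -0.002] shift cm [-0.15 -0.18  0.97]
```

```bash
python3 -m crank '[[[0,0,0],[-0.1,-0.15,0.4],1],[[0,0,0],[-0.1,-0.15,0.7],1],[[0,0,0],[-0.1,-0.15,0.9],1],[[0,0,0],[-0.1,-0.15,0.9],1],[[0,0,0],[-0.1,-0.15,0.9],1],[[0,0,0],[-0.1,-0.15,0.9],1]]'; python3 go.py .553 .211 .119 1.19
```

```text
clock: 8.27
ee_pos: [0.5537, 0.2116, 0.12]
ee_rot: [3.141, 0.0, 1.188]
contact_force: [0.2, -0.5, -1.7]
width: 0.0265
clock 8.27 pos [0.5537 0.2116 0.12  ] rot [3.141 0.    1.188] F [ 0.2 -0.5 -1.7] w 0.0265 q [-0.86  0.55  0.59  1.81 -0.38  0.9  -0.48]
turn [ 0.     0.    -0.002] shift cm [-0.08 -0.04  0.1 ]
```

```bash
python3 -m crank '[[[0,0,0],[0,0,0.15],1],[[0,0,0],[0,0,0.15],1],[[0,0,0],[0,0,0.15],1]]'; python3 -m crank '[[[0,0,0],[0,0,0.15],1],[[0,0,0],[0,0,0.15],1],[[0,0,0],[0,0,0.15],1]]'; 
```

```text
clock: 8.52
ee_pos: [0.5538, 0.2116, 0.1189]
ee_rot: [3.141, -0.001, 1.188]
contact_force: [-1.8, -1.0, 5.4]
width: 0.0265
clock: 8.77
ee_pos: [0.5541, 0.2117, 0.1187]
ee_rot: [3.141, -0.002, 1.188]
contact_force: [-10.1, -3.3, 29.0]
width: 0.0262
```

Seated: contact came at z .1189, as predicted, with a 29 N push. Releasing while following down slightly, so the fingers' retraction does not lift the clip.

```bash
python3 -m crank '[[[0,0,0],[0,0,0],0.25],[[0,0,0],[0,0,0.05],0.1],[[0,0,0],[0,0,0.1],0],[[0,0,0],[0,0,0.15],-0.1],[[0,0,0],[0,0,0.15],-0.3],[[0,0,0],[0,0,0.1],-1],[[0,0,0],[0,0,0],-1],[[0,0,0],[0,0,0],-1]]'; python3 go.py .553 .211 .24 1.19
```

```text
clock: 9.43
ee_pos: [0.5537, 0.2116, 0.1172]
ee_rot: [3.141, -0.0, 1.188]
contact_force: [-0.1, -0.1, -0.0]
width: 0.0852
clock 9.43 pos [0.5537 0.2116 0.1172] rot [ 3.141 -0.     1.188] F [-0.1 -0.1 -0. ] w 0.0852 q [-0.86  0.56  0.59  1.81 -0.38  0.89 -0.48]
turn [ 0.    -0.    -0.002] shift cm [ -0.08  -0.04 -12.28]
```

```bash
python3 -m crank '[[[0,0,0],[0,0,-2],-1],[[0,0,0],[0,0,-5],-1],[[0,0,0],[0,0,-8],-1],[[0,0,0],[0,0,-11.5],-1],[[0,0,0],[2,0,-12.5],-1],[[0,0,0],[5,0,-12.5],-1],[[0,0,0],[9,0,-12.5],-1],[[0,0,0],[9,0,-12.5],-1]]'; python3 go.py .5871 .2949 .2 1.188; python3 - <<'E'
from station import *
import cv2,numpy as np
import clips
F={}
for n in("side","top"):
    f=grab_frame(n);F[n]=f
cv2.imwrite("pics/s5.png",cv2.resize(F["side"]["image"][240:380,220:340,::-1],None,fx=4,fy=4,interpolation=cv2.INTER_CUBIC))
clips.go(F["top"],F["side"])
E
```

```text
clock: 10.1
ee_pos: [0.5873, 0.3025, 0.2412]
ee_rot: [-3.141, -0.002, 1.195]
contact_force: [0.1, 0.0, -0.7]
width: 0.0853
clock 10.1 pos [0.5873 0.3025 0.2412] rot [-3.141e+00 -2.000e-03  1.195e+00] F [ 0.1  0.  -0.7] w 0.0853 q [-0.95  0.54  0.62  1.52 -0.33  1.19 -0.65]
turn [-0.001 -0.002  0.007] shift cm [-0.72  0.26  4.12]
stand top -0.17 [None, None] mid 38 [-0.1548 -0.1103 -0.0557]
stand top -0.05 [(105, -0.0246, -0.0041, 0.0137, 'w@top', np.float64(0.0184), 'zmax', np.float64(0.0518)), (106, -0.0251, -0.0034, 0.0152, 'w@top', np.float64(-0.0172), 'zmax', np.float64(0.0525))] mid 102 [-0.04   -0.0019  0.0382]
stand top 0.05 [(16, 0.0883, 0.0994, 0.1099, 'w@top', np.float64(0.0226), 'zmax', np.float64(0.0622)), (41, 0.0884, 0.0993, 0.1105, 'w@top', np.float64(-0.0211), 'zmax', np.float64(0.0626))] mid 79 [0.0546 0.0992 0.1358]
stand side -0.17 [None, None] mid 0 
stand side -0.05 [(8, -0.0138, -0.005, 0.0073, 'w@top', np.float64(nan), 'zmax', np.float64(0.0405)), None] mid 0 
stand side 0.05 [(9, 0.0947, 0.11, 0.1145, 'w@top', np.float64(nan), 'zmax', np.float64(0.0478)), None
[... 469 characters left out ...]
1  0.0034  0.0454]
rail top 0.05 [(28, 0.0796, 0.0902, 0.1028, 'w@top', np.float64(0.0222), 'zmax', np.float64(0.063)), (37, 0.0787, 0.0911, 0.102, 'w@top', np.float64(-0.0241), 'zmax', np.float64(0.0612))] mid 123 [0.0557 0.0993 0.1446]
rail side -0.17 [(40, -0.1014, -0.084, -0.0765, 'w@top', np.float64(0.0231), 'zmax', np.float64(0.0623)), (78, -0.1004, -0.0881, -0.0777, 'w@top', np.float64(-0.0237), 'zmax', np.float64(0.0611))] mid 83 [-0.1016 -0.0787 -0.0583]
rail side -0.05 [(46, -0.0071, 0.0057, 0.0147, 'w@top', np.float64(0.0223), 'zmax', np.float64(0.0641)), None] mid 184 [-0.009   0.0236  0.0483]
rail side 0.05 [(52, 0.0819, 0.0975, 0.1059, 'w@top', np.float64(0.0214), 'zmax', np.float64(0.063)), (113, 0.0827, 0.0958, 0.1051, 'w@top', np.float64(-0.0248), 'zmax', np.float64(0.0608))] mid 356 [0.053  0.1155 0.1558]
  return _methods._mean(a, axis=axis, dtype=dtype,
  ret = ret.dtype.type(ret / rcount)
```

View pics/s5.png

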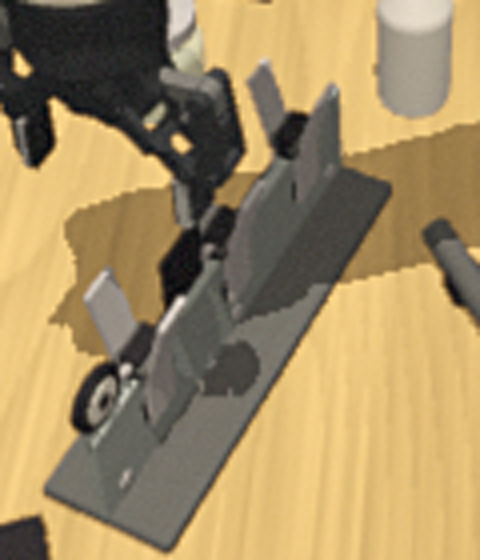

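The occluder sits at the rail's middle at (220,215) in the crop: measured s≈+.001 to .004, handle tops level with its neighbours. The target clip at (110,370) is the only one with a round disc and white ring. Going for it.

```bash
python3 -m crank '[[[0,0,0],[-0.7,0.2,0],-1],[[0,0,0],[-0.7,0.2,2],-1],[[0,0,0],[-0.7,0.2,4],-1],[[0,0,0],[-0.7,0.2,4],-1],[[0,0,0],[-0.7,0.2,4],-1]]'; python3 go.py .5871 .2949 .119 1.188
```

```text
clock: 10.62
ee_pos: [0.5862, 0.2864, 0.202]
ee_rot: [-3.141, 0.001, 1.186]
contact_force: [0.4, -0.5, 0.1]
width: 0.0853
clock 10.62 pos [0.5862 0.2864 0.202 ] rot [-3.141e+00  1.000e-03  1.186e+00] F [ 0.4 -0.5  0.1] w 0.0853 q [-0.93  0.56  0.61  1.58 -0.35  1.11 -0.62]
turn [-0.001  0.001 -0.002] shift cm [ 0.83 -0.23  8.3 ]
```

```bash
python3 -m crank '[[[0,0,0],[0.8,-0.2,1],-1],[[0,0,0],[0.8,-0.2,3],-1],[[0,0,0],[0.8,-0.2,5],-1],[[0,0,0],[0.8,-0.2,7],-1],[[0,0,0],[0.8,-0.2,8.2],-1],[[0,0,0],[0.8,-0.2,8.2],-1],[[0,0,0],[0.8,-0.2,8.2],-1],[[0,0,0],[0.8,-0.2,8.2],-1]]'; python3 go.py .5871 .2949 .119 1.188
```

```text
clock: 11.28
ee_pos: [0.5883, 0.2963, 0.1213]
ee_rot: [3.14, -0.001, 1.188]
contact_force: [0.0, -0.6, -0.1]
width: 0.0856
clock 11.28 pos [0.5883 0.2963 0.1213] rot [ 3.140e+00 -1.000e-03  1.188e+00] F [ 0.  -0.6 -0.1] w 0.0856 q [-0.91  0.66  0.57  1.63 -0.41  0.97 -0.59]
turn [ 0.001 -0.001 -0.   ] shift cm [-0.17 -0.06  0.23]
```

```bash
python3 -m crank '[[[0,0,0],[-0.1,-0.05,0.2],-1],[[0,0,0],[-0.1,-0.05,0.2],-1],[[0,0,0],[-0.1,-0.05,0.2],-0.2],[[0,0,0],[-0.1,-0.05,0.2],0.2],[[0,0,0],[-0.1,-0.05,0.2],1],[[0,0,0],[-0.1,-0.05,0.2],1],[[0,0,0],[-0.1,-0.05,0.2],1],[[0,0,0],[-0.1,-0.05,0.2],1]]' 50; python3 -m crank '[[[0,0,0],[0,0,0],1],[[0,0,0],[0,0,0],1]]' 50
```

```text
clock: 11.95
ee_pos: [0.588, 0.2955, 0.1197]
ee_rot: [3.14, -0.002, 1.188]
contact_force: [-1.9, -1.5, 17.2]
width: 0.0263
clock: 12.12
ee_pos: [0.5879, 0.2955, 0.1197]
ee_rot: [3.14, -0.002, 1.188]
contact_force: [-2.0, -0.7, 16.9]
width: 0.0262
```

```bash
python3 -m crank '[[[0,0,0],[0,0,-1],1],[[0,0,0],[0,0,-3],1],[[0,0,0],[0,0,-5],1],[[0,0,0],[0,0,-7.5],1],[[0,0,0],[0,0,-10],1],[[0,0,0],[0,0,-12.5],1],[[0,0,0],[0,0,-15],1],[[0,0,0],[0,0,-17],1]]'; python3 go.py .50 .0 .29 1.28; python3 - <<'E'
from station import *
import cv2
f=grab_frame("side");cv2.imwrite("pics/s6.png",cv2.resize(f["image"][220:380,200:340,::-1],None,fx=3.7,fy=3.7,interpolation=cv2.INTER_CUBIC))
E
```

```text
clock: 12.78
ee_pos: [0.5868, 0.2951, 0.2903]
ee_rot: [3.141, -0.001, 1.188]
contact_force: [-0.4, -0.3, -1.2]
width: 0.0262
clock 12.78 pos [0.5868 0.2951 0.2903] rot [ 3.141e+00 -1.000e-03  1.188e+00] F [-0.4 -0.3 -1.2] w 0.0262 q [-0.95  0.49  0.64  1.47 -0.3   1.27 -0.66]
turn [ 0.001 -0.001 -0.092] shift cm [-3.062e+01  2.980e+00  1.000e-02]
```

View pics/s6.png

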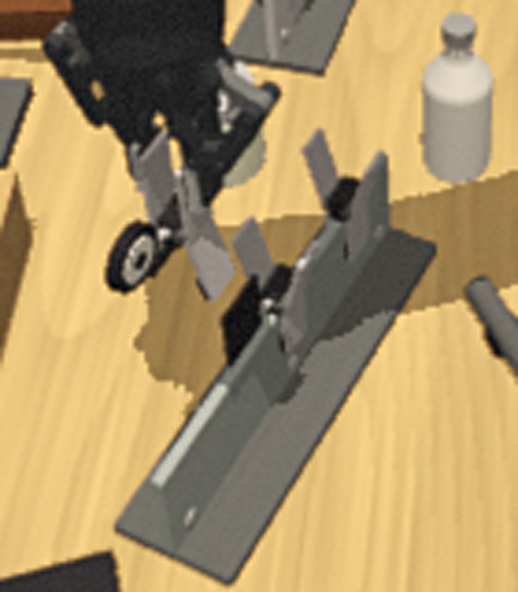

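The target is held with its disc at (132,258), and the occluder at (255,310) is undisturbed. Carrying it to the stand.

```bash
python3 -m crank '[[[0,0,0],[-3,0.5,0],1],[[0,0,-0.03],[-6.5,1,0],1],[[0,0,-0.06],[-10.5,1.4,0],1],[[0,0,-0.09],[-14.5,1.8,0],1],[[0,0,-0.09],[-18.5,2.2,0],1],[[0,0,-0.09],[-22.5,2.5,0],1],[[0,0,-0.09],[-26.5,2.8,0],1],[[0,0,-0.09],[-30.6,3,0],1]]'; python3 go.py .555 -.35 .29 1.375
```

```text
clock: 13.5
ee_pos: [0.4992, -0.0014, 0.2881]
ee_rot: [-3.142, -0.0, 1.278]
contact_force: [1.8, -0.0, -1.8]
width: 0.0261
clock 13.5 pos [ 0.4992 -0.0014  0.2881] rot [-3.142 -0.     1.278] F [ 1.8 -0.  -1.8] w 0.0261 q [-0.75  0.17  0.77  1.87 -0.13  1.15 -0.22]
turn [-0.    -0.    -0.097] shift cm [-31.76  15.41  -0.21]
```

```bash
python3 -m crank '[[[0,0,0],[-3,1.5,0],1],[[0,0,-0.03],[-6.5,3,0],1],[[0,0,-0.06],[-10,5,0],1],[[0,0,-0.1],[-14,7,0],1],[[0,0,-0.1],[-18,9,0],1],[[0,0,-0.1],[-22,11,0],1],[[0,0,-0.1],[-26,13,0],1],[[0,0,-0.1],[-30,14.6,0],1]]'; python3 go.py .5595 -.355 .29 1.376
```

```text
clock: 14.17
ee_pos: [0.5522, -0.3173, 0.2878]
ee_rot: [-3.141, -0.0, 1.379]
contact_force: [0.7, -0.4, -0.2]
width: 0.0261
clock 14.17 pos [ 0.5522 -0.3173  0.2878] rot [-3.141 -0.     1.379] F [ 0.7 -0.4 -0.2] w 0.0261 q [-0.09  0.5   0.81  1.54 -0.37  1.27  0.58]
turn [-0.    -0.     0.003] shift cm [-3.56  1.44 -0.22]
```

```bash
python3 -m crank '[[[0,0,0],[-1.8,0.7,0],1],[[0,0,0],[-3.5,1.4,0],1],[[0,0,0],[-3.5,1.4,0],1],[[0,0,0],[-3.5,1.4,1.5],1],[[0,0,0],[-3.5,1.4,3],1],[[0,0,0],[-3.5,1.4,3],1],[[0,0,0],[-3.5,1.4,3],1]]'; python3 go.py .5595 -.355 .16 1.376
```

```text
clock: 14.75
ee_pos: [0.5588, -0.352, 0.2579]
ee_rot: [-3.141, -0.0, 1.378]
contact_force: [0.2, 0.1, -0.5]
width: 0.0259
clock 14.75 pos [ 0.5588 -0.352   0.2579] rot [-3.141 -0.     1.378] F [ 0.2  0.1 -0.5] w 0.0259 q [-0.01  0.57  0.79  1.51 -0.41  1.24  0.64]
turn [-0.001 -0.     0.002] shift cm [-0.28  0.14  9.79]
```

```bash
python3 -m crank '[[[0,0,0],[-0.3,0.1,1.5],1],[[0,0,0],[-0.3,0.1,3],1],[[0,0,0],[-0.3,0.1,4.5],1],[[0,0,0],[-0.3,0.1,6],1],[[0,0,0],[-0.3,0.1,7.5],1],[[0,0,0],[-0.3,0.1,9],1],[[0,0,0],[-0.3,0.1,9],1],[[0,0,0],[-0.3,0.1,9],1]]'; python3 go.py .5595 -.355 .14 1.376;  python3 - <<'E'
from station import *
import cv2
f=grab_frame("side");cv2.imwrite("pics/s7.png",cv2.resize(f["image"][120:250,230:350,::-1],None,fx=4.5,fy=4.5,interpolation=cv2.INTER_CUBIC))
E
```

```text
clock: 15.42
ee_pos: [0.5593, -0.3558, 0.1681]
ee_rot: [-3.141, 0.0, 1.378]
contact_force: [0.2, 0.6, 0.2]
width: 0.0262
clock 15.42 pos [ 0.5593 -0.3558  0.1681] rot [-3.141  0.     1.378] F [0.2 0.6 0.2] w 0.0262 q [ 0.02  0.65  0.74  1.59 -0.48  1.09  0.69]
turn [-0.     0.     0.002] shift cm [0.08 0.   2.81]
```

View pics/s7.png

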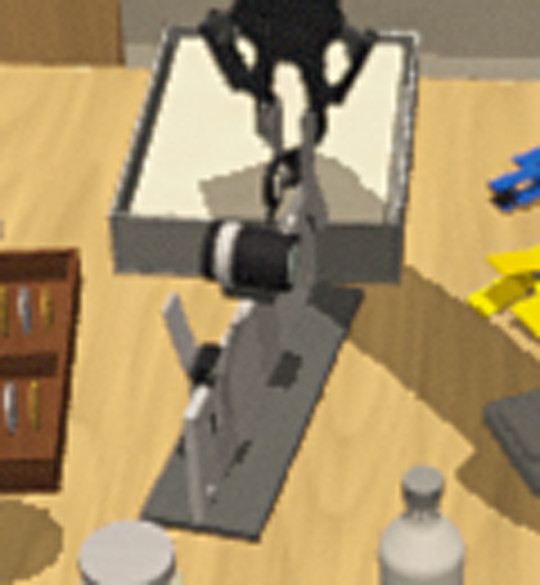

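The target is over the far bay at (290,170), with its disc towards the barrel and its jaws astride the plate. Lowering to seat.

```bash
python3 -m crank '[[[0,0,0],[0,0,0.8],1],[[0,0,0],[0,0,1.6],1],[[0,0,0],[0,0,2.2],1],[[0,0,0],[0,0,2.6],1],[[0,0,0],[0,0,2.6],1],[[0,0,0],[0,0,2.6],1]]'; python3 -m crank '[[[0,0,0],[0,0,0.15],1],[[0,0,0],[0,0,0.15],1],[[0,0,0],[0,0,0.15],1]]'
```

```text
clock: 15.97
ee_pos: [0.5592, -0.3558, 0.1418]
ee_rot: [-3.141, 0.0, 1.378]
contact_force: [0.2, -0.2, -0.6]
width: 0.0262
clock: 16.22
ee_pos: [0.5594, -0.3558, 0.1406]
ee_rot: [3.141, 0.0, 1.378]
contact_force: [0.4, -0.4, -0.6]
width: 0.0266
```

```bash
python3 -m crank '[[[0,0,0],[0,0,0.15],1],[[0,0,0],[0,0,0.15],1],[[0,0,0],[0,0,0.15],1]]'; python3 -m crank '[[[0,0,0],[0,0,0.1],1],[[0,0,0],[0,0,0.1],1],[[0,0,0],[0,0,0.1],1]]'
```

```text
clock: 16.47
ee_pos: [0.5596, -0.3561, 0.1398]
ee_rot: [3.141, 0.0, 1.378]
contact_force: [-1.8, 2.5, 8.1]
width: 0.0262
clock: 16.72
ee_pos: [0.5596, -0.3562, 0.1397]
ee_rot: [3.14, -0.0, 1.378]
contact_force: [-6.0, 5.6, 19.9]
width: 0.0263
```

Seated at z .1397, exactly as predicted, with a 20 N push. Releasing.

```bash
python3 -m crank '[[[0,0,0],[0,0,0.05],0.25],[[0,0,0],[0,0,0.1],0.1],[[0,0,0],[0,0,0.15],0],[[0,0,0],[0,0,0.2],-0.1],[[0,0,0],[0,0,0.2],-0.3],[[0,0,0],[0,0,0.1],-1],[[0,0,0],[0,0,0],-1],[[0,0,0],[0,0,0],-1]]'; python3 -m crank '[[[0,0,0],[0,0,-2],-1],[[0,0,0],[0,0,-5],-1],[[0,0,0],[0,0,-8],-1],[[0,0,0],[0,0,-11],-1],[[0,0,0],[0,0,-14],-1],[[0,0,0],[0,0,-17],-1],[[0,0,0],[0,0,-17],-1]]'; python3 go.py .4 -.25 .31 1.376
```

```text
clock: 17.38
ee_pos: [0.5594, -0.3559, 0.1383]
ee_rot: [3.141, 0.0, 1.378]
contact_force: [0.4, 0.3, 0.2]
width: 0.0851
clock: 17.97
ee_pos: [0.5603, -0.3572, 0.314]
ee_rot: [3.135, 0.002, 1.378]
contact_force: [-0.2, -0.5, 0.1]
width: 0.0855
clock 17.97 pos [ 0.5603 -0.3572  0.314 ] rot [3.135e+00 2.000e-03 1.378e+00] F [-0.2 -0.5  0.1] w 0.0855 q [-0.01  0.53  0.81  1.43 -0.39  1.34  0.62]
turn [0.007 0.002 0.002] shift cm [  7.45 -17.79   0.26]
```

```bash
python3 -m crank '[[[0,0,0],[0,-3,0],-1],[[0,0,0],[0,-7,0],-1],[[0,0,0],[0,-11,0],-1],[[0,0,0],[1,-15,0],-1],[[0,0,0],[2,-18,0],-1],[[0,0,0],[2,-18,0],-1],[[0,0,0],[2,-18,0],-1],[[0,0,0],[2,-18,0],-1]]'; python3 - <<'E' 2>/dev/null
from station import *
import cv2,numpy as np
import clips
F={}
for n in("side","top"):
    f=grab_frame(n);F[n]=f;np.savez(n+"9.npz",**f)
c=lambda im,k:cv2.resize(im[...,::-1],None,fx=k,fy=k,interpolation=cv2.INTER_CUBIC)
cv2.imwrite("pics/s9a.png",c(F["side"]["image"][140:245,240:340],5.5))
cv2.imwrite("pics/s9b.png",c(F["side"]["image"][245:380,220:345],4.3))
cv2.imwrite("pics/t9.png",c(F["top"]["image"][130:230,170:430],3))
clips.go(F["top"],F["side"])
E
```

```text
clock: 18.63
ee_pos: [0.3872, -0.3016, 0.3083]
ee_rot: [3.14, -0.0, 1.379]
contact_force: [0.3, -0.1, -0.4]
width: 0.085
stand top -0.17 [(19, -0.1253, -0.114, -0.1019, 'w@top', np.float64(0.0217), 'zmax', np.float64(0.0636)), (52, -0.1248, -0.1117, -0.1007, 'w@top', np.float64(-0.0243), 'zmax', np.float64(0.063))] mid 138 [-0.1396 -0.0979 -0.052 ]
stand top -0.05 [(105, -0.0245, -0.0038, 0.014, 'w@top', np.float64(0.0202), 'zmax', np.float64(0.0519)), (106, -0.0249, -0.0029, 0.0157, 'w@top', np.float64(-0.0177), 'zmax', np.float64(0.0535))] mid 109 [-0.0419 -0.0022  0.0425]
stand top 0.05 [(15, 0.0899, 0.0997, 0.1099, 'w@top', np.float64(0.0224), 'zmax', np.float64(0.0618)), (39, 0.0884, 0.0992, 0.1097, 'w@top', np.float64(-0.0209), 'zmax', np.float64(0.0634))] mid 83 [0.0578 0.0985 0.14  ]
stand side -0.17 [(20, -0.1214, -0.1031, -0.0973, 'w@top', np.float64(0.018), 'zmax', np.float64(0.0633)), (37, -0.1233, -0.1072, -0.0967, 'w@top', np.float64(-0.0273), 'zmax', np.float64(0.0621))] mid 83 [-0.1221 -0.0926 -0.0522]
stand side -0.05 [(74, -0.0132, 0.0061, 0.0168, 'w@top', np.float6
[... 711 characters left out ...]
7)), (39, -0.0118, -0.001, 0.0115, 'w@top', np.float64(-0.0213), 'zmax', np.float64(0.0644))] mid 104 [-0.0404  0.0054  0.0464]
rail top 0.05 [None, None] mid 34 [0.0522 0.0925 0.1361]
rail side -0.17 [(37, -0.1015, -0.0855, -0.0767, 'w@top', np.float64(0.0233), 'zmax', np.float64(0.062)), (80, -0.1009, -0.0883, -0.0765, 'w@top', np.float64(-0.0237), 'zmax', np.float64(0.0609))] mid 92 [-0.1028 -0.0781 -0.0585]
rail side -0.05 [(46, -0.0082, 0.0075, 0.015, 'w@top', np.float64(0.0219), 'zmax', np.float64(0.0643)), (101, -0.0096, 0.0031, 0.014, 'w@top', np.float64(-0.0241), 'zmax', np.float64(0.0632))] mid 198 [-0.0114  0.0276  0.0485]
rail side 0.05 [None, None] mid 161 [0.0517 0.0656 0.1449]
```

View pics/s9a.png

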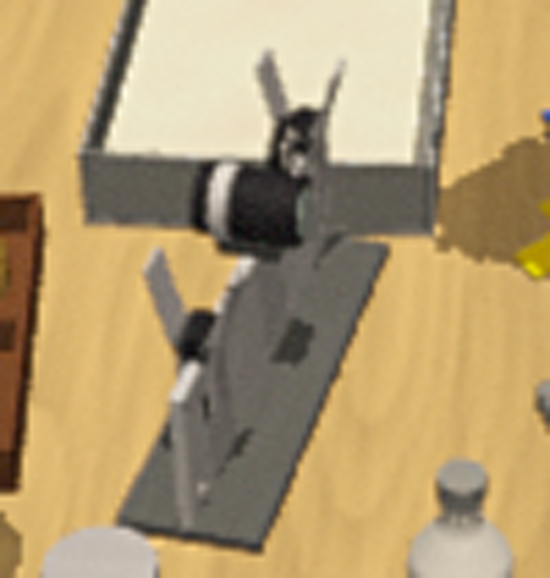

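View pics/s9b.png

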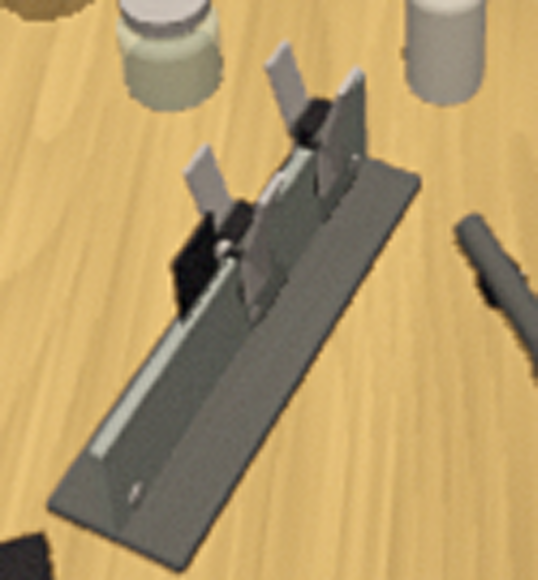

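View pics/t9.png

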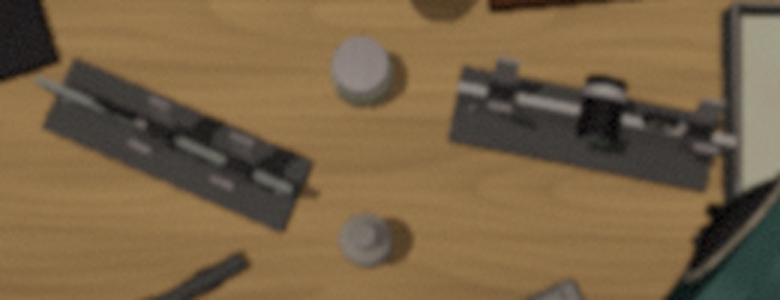

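Both clips stand upright in place: the target with its disc towards the barrel at (298,135), the occluder at the rail's middle at (215,250). The occluder's handle tops read about 2 mm higher than spare_b's, so I'll average several frames to check the seating.

```bash
cat > seat.py <<'E'
from h import *
from station import grab_frame
import sys
L={"stand":((.57882,-.24456),1.37243,.110,{"target":-.112,"spare_a":.100}),"rail":((.55162,.20998),1.18837,.090,{"occ":.002,"spare_b":-.089})}
F={k:[grab_frame(k) for _ in range(10)] for k in("top","side")}
for k in F:
    Xs=np.mean([cloud(f)[0] for f in F[k]],0).reshape(-1,3)
    for nm,(c,a,H,cl) in L.items():
        d=np.array([np.cos(a),np.sin(a)]);n=np.array([-d[1],d[0]]);e=Xs[:,:2]-c;s=e@d;w=e@n;z=Xs[:,2]-H
        for q,s0 in cl.items():
            r=[]
            m=(abs(s-s0)<.013)&(z>.03)&(z<.075)
            for sg in(1,-1):
                g=m&(sg*w>.012)&(sg*w<.035)
                if g.sum()>8:
                    # handle top tip: mean of 6 highest; handle line w vs z
                    zt=np.sort(z[g])[-8:]; p=np.polyfit(z[g],w[g],1)
                    zs=z[g]; 
                    r.append((int(g.sum()),zt.mean().round(4),"w@.048",np.polyval(p,.048).round(4),"slope",p[0].round(3)))
                else:r.append(None)
            b=(abs(s-s0)<.011)&(abs(w)<.006)&(z>.008)&(z<.03)
            print(k,q,r,"bodytop",np.median(z[b]).round(4) if b.sum()>3 else None,b.sum())
E
python3 seat.py
```

```text
top target [(18, np.float64(0.0621), 'w@.048', np.float64(0.0199), 'slope', np.float64(0.155)), (50, np.float64(0.0623), 'w@.048', np.float64(-0.0215), 'slope', np.float64(-0.286))] bodytop 0.0212 27
top spare_a [(16, np.float64(0.0605), 'w@.048', np.float64(0.0197), 'slope', np.float64(0.288)), (39, np.float64(0.0601), 'w@.048', np.float64(-0.0196), 'slope', np.float64(-0.196))] bodytop 0.0195 29
top occ [(31, np.float64(0.0624), 'w@.048', np.float64(0.0209), 'slope', np.float64(0.32)), (39, np.float64(0.0624), 'w@.048', np.float64(-0.0182), 'slope', np.float64(-0.306))] bodytop 0.0218 27
top spare_b [(26, np.float64(0.0602), 'w@.048', np.float64(0.0191), 'slope', np.float64(0.316)), (35, np.float64(0.0602), 'w@.048', np.float64(-0.0205), 'slope', np.float64(-0.274))] bodytop 0.0196 26
side target [(17, np.float64(0.0591), 'w@.048', np.float64(0.0164), 'slope', np.float64(0.166)), (36, np.float64(0.0608), 'w@.048', np.float64(-0.0255), 'slope', np.float64(-0.267))] bodytop 0.0206 12
side spare_a [(20, np.float64(0.0587), 'w@.048', np.float64(0.0201), 'slope', np.float64(0.209)), (48, np.float64(0.0596), 'w@.048', np.float64(-0.0217), 'slope', np.float64(-0.272))] bodytop 0.0196 18
side occ [(45, np.float64(0.0628), 'w@.048', np.float64(0.0194), 'slope', np.float64(0.22)), (102, np.float64(0.0629), 'w@.048', np.float64(-0.0214), 'slope', np.float64(-0.281))] bodytop 0.0222 33
side spare_b [(37, np.float64(0.0602), 'w@.048', np.float64(0.0208), 'slope', np.float64(0.232)), (78, np.float64(0.0603), 'w@.048', np.float64(-0.0212), 'slope', np.float64(-0.289))] bodytop 0.0196 33
```

Averaged over ten frames, compared with the untouched clips, the occluder stands about 2.3 mm proud and the target about 1.3 mm. The fingers evidently dragged them up on release. I'll press each down gently on its handle tops with the fingers part closed, starting with the target.

```bash
python3 go.py .5594 -.3559 .25 1.376; python3 -m crank '[[[0,0,0],[-2,18,0],0.15],[[0,0,0],[-2,18,0],0.15],[[0,0,0],[-2,18,0],0.15],[[0,0,0],[-2,18,0],0.15],[[0,0,0],[-2,18,0],0.15],[[0,0,0],[-2,18,2],0.15],[[0,0,0],[-2,18,4],0.15],[[0,0,0],[-2,18,6],0.15]]' 50;python3 go.py .5594 -.3559 .19 1.376;
```

```text
clock 19.73 pos [ 0.3865 -0.3016  0.308 ] rot [3.142 0.    1.378] F [0.1 0.9 1.2] w 0.0858 q [-0.23  0.14  0.92  1.86 -0.12  1.2   0.54]
turn [0.    0.    0.002] shift cm [-2.01 18.01  5.8 ]
clock: 20.4
ee_pos: [0.5594, -0.3561, 0.2468]
ee_rot: [-3.141, 0.001, 1.378]
contact_force: [-0.1, -0.5, 0.2]
width: 0.0363
clock 20.4 pos [ 0.5594 -0.3561  0.2468] rot [-3.141e+00  1.000e-03  1.378e+00] F [-0.1 -0.5  0.2] w 0.0363 q [-0.02  0.59  0.81  1.51 -0.44  1.23  0.66]
turn [-0.     0.001  0.002] shift cm [ 0.02 -0.01  5.68]
```

```bash
python3 -m crank '[[[0,0,0],[0,0,3],0.15],[[0,0,0],[0,0,5],0.15],[[0,0,0],[0,0,6.6],0.15],[[0,0,0],[0,0,6.6],0.15],[[0,0,0],[0,0,6.6],0.15],[[0,0,0],[0,0,6.6],0.15]]';python3 go.py .5594 -.3559 .17 1.376;  python3 - <<'E'
from station import *
import cv2
f=grab_frame("side");cv2.imwrite("pics/s10.png",cv2.resize(f["image"][120:220,240:350,::-1],None,fx=5,fy=5,interpolation=cv2.INTER_CUBIC))
E
```

```text
clock: 20.9
ee_pos: [0.5597, -0.3562, 0.1832]
ee_rot: [3.14, 0.001, 1.378]
contact_force: [-0.4, 0.1, -0.7]
width: 0.0362
clock 20.9 pos [ 0.5597 -0.3562  0.1832] rot [3.140e+00 1.000e-03 1.378e+00] F [-0.4  0.1 -0.7] w 0.0362 q [ 0.    0.65  0.77  1.58 -0.49  1.12  0.7 ]
turn [0.001 0.001 0.002] shift cm [ 0.03 -0.04  1.32]
```

View pics/s10.png

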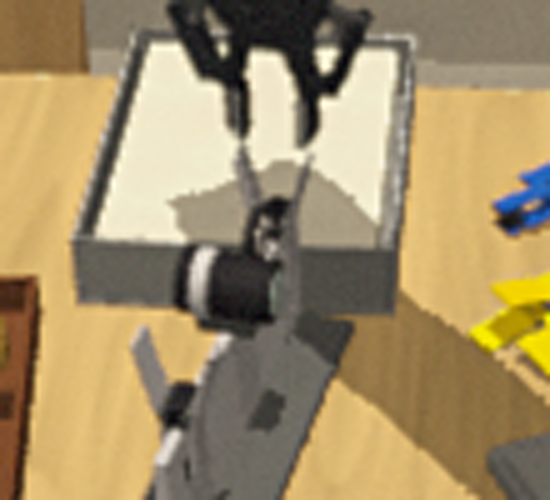

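Fingertips at (237,130) and (308,135) are right above the handle tips at (242,150) and (310,155). I'll open a few mm more so they bear centrally, then press.

```bash
python3 -m crank '[[[0,0,0],[0,0,0.4],0.05],[[0,0,0],[0,0,0.8],0.05],[[0,0,0],[0,0,0.8],0.05],[[0,0,0],[0,0,0.8],0.05]]';python3 -m crank '[[[0,0,0],[0,0,0.2],0.05],[[0,0,0],[0,0,0.4],0.05],[[0,0,0],[0,0,0.4],0.05],[[0,0,0],[0,0,0.4],0.05]]'; python3 -m crank '[[[0,0,0],[0,0,0.2],0.05],[[0,0,0],[0,0,0.2],0.05],[[0,0,0],[0,0,0.2],0.05]]'
```

```text
clock: 21.28
ee_pos: [0.5593, -0.3557, 0.1739]
ee_rot: [-3.141, -0.0, 1.378]
contact_force: [-0.7, -0.4, -0.2]
width: 0.0407
clock: 21.62
ee_pos: [0.5595, -0.356, 0.1702]
ee_rot: [3.141, 0.0, 1.378]
contact_force: [0.4, 0.2, 4.0]
width: 0.0408
clock: 21.87
ee_pos: [0.5597, -0.3564, 0.169]
ee_rot: [3.14, 0.001, 1.378]
contact_force: [-1.4, 1.2, 12.3]
width: 0.0407
```

```bash
python3 -m crank '[[[0,0,0],[0,0,0.15],0.05],[[0,0,0],[0,0,0.15],0.05],[[0,0,0],[0,0,0.15],0.05]]'; python3 -m crank '[[[0,0,0],[0,0,0.1],0.05],[[0,0,0],[0,0,0.1],0.05],[[0,0,0],[0,0,0.1],0.05]]'
```

```text
clock: 22.12
ee_pos: [0.5599, -0.3566, 0.1687]
ee_rot: [3.139, 0.001, 1.378]
contact_force: [-4.8, 4.5, 28.5]
width: 0.041
clock: 22.37
ee_pos: [0.56, -0.3569, 0.1686]
ee_rot: [3.138, 0.001, 1.378]
contact_force: [-8.3, 6.6, 38.4]
width: 0.0408
```

It moved about 1.5 mm and is now hard on the edge. Lifting off and moving back to look.

```bash
python3 -m crank '[[[0,0,0],[0,0,-1],0.05],[[0,0,0],[0,0,-4],0.05],[[0,0,0],[0,0,-8],0.05],[[0,0,0],[0,0,-12],0.05],[[0,0,0],[0,0,-14],0.05],[[0,0,0],[0,-4,-14],0.05],[[0,0,0],[0,-8,-14],0.05],[[0,0,0],[0,-12,-14],0.05]]'; python3 -m crank '[[[0,0,0],[2,-3,0],0.05],[[0,0,0],[4,-5,0],0.05],[[0,0,0],[4,-5,0],0.05],[[0,0,0],[4,-5,0],0.05]]'; python3 seat.py; python3 go.py .50 0 .29 1.28
```

```text
clock: 23.03
ee_pos: [0.44, -0.3325, 0.3048]
ee_rot: [-3.141, 0.0, 1.378]
contact_force: [0.2, -1.2, 1.8]
width: 0.0404
clock: 23.37
ee_pos: [0.4002, -0.2827, 0.3059]
ee_rot: [3.14, -0.002, 1.38]
contact_force: [1.5, -0.0, 0.5]
width: 0.0404
top target [(17, np.float64(0.0617), 'w@.048', np.float64(0.0204), 'slope', np.float64(0.142)), (46, np.float64(0.0599), 'w@.048', np.float64(-0.0223), 'slope', np.float64(-0.314))] bodytop 0.0193 27
top spare_a [(16, np.float64(0.0605), 'w@.048', np.float64(0.0193), 'slope', np.float64(0.283)), (38, np.float64(0.0605), 'w@.048', np.float64(-0.0196), 'slope', np.float64(-0.191))] bodytop 0.0197 28
top occ [(30, np.float64(0.0624), 'w@.048', np.float64(0.0206), 'slope', np.float64(0.304)), (33, np.float64(0.0621), 'w@.048', np.float64(-0.0182), 'slope', np.float64(-0.298))] bodytop 0.0213 22
top spare_b [(29, np.float64(0.06), 'w@.048', np.float64(0.0192), 'slope', np.float64(0.318)), (38, np.float64(0.0608), 'w@.048', np.float64(-0.021), 'slope', np.float64(-0.278))] bodytop 0.02 26
side target [(17, np.float64(0.0584), 'w@.048', np.float64(0.017
[... 231 characters left out ...]
), (48, np.float64(0.0599), 'w@.048', np.float64(-0.0217), 'slope', np.float64(-0.265))] bodytop 0.0193 19
side occ [(46, np.float64(0.0631), 'w@.048', np.float64(0.0194), 'slope', np.float64(0.219)), (101, np.float64(0.063), 'w@.048', np.float64(-0.0213), 'slope', np.float64(-0.282))] bodytop 0.0221 36
side spare_b [(36, np.float64(0.0604), 'w@.048', np.float64(0.0208), 'slope', np.float64(0.225)), (74, np.float64(0.0605), 'w@.048', np.float64(-0.0211), 'slope', np.float64(-0.283))] bodytop 0.0197 33
clock 24.37 pos [ 0.4002 -0.2839  0.3055] rot [3.142 0.    1.378] F [-0.7  0.1 -0.8] w 0.0407 q [-0.3   0.15  0.95  1.87 -0.13  1.19  0.5 ]
turn [0.    0.    0.098] shift cm [29.78  4.36  1.55]
```

The target's body top is now at .0192, level with the untouched clips, so it is fully seated. Now the occluder.

```bash
python3 -m crank '[[[0,0,0.02],[3.5,0.5,0],0.05],[[0,0,0.04],[7,1,0],0.05],[[0,0,0.06],[11,1.5,0],0.05],[[0,0,0.08],[15,2,0],0.05],[[0,0,0.1],[19,2.7,0],0.05],[[0,0,0.1],[23,3.4,0],0.05],[[0,0,0.1],[27,4,0],0.05],[[0,0,0.1],[29.8,4.4,0],0.05]]';python3 go.py .5537 .2116 .28 1.188
```

```text
clock: 25.03
ee_pos: [0.5012, 0.0039, 0.3054]
ee_rot: [-3.142, -0.0, 1.281]
contact_force: [0.7, -0.5, 0.7]
width: 0.0403
clock 25.03 pos [0.5012 0.0039 0.3054] rot [-3.142 -0.     1.281] F [ 0.7 -0.5  0.7] w 0.0403 q [-0.72  0.15  0.73  1.84 -0.11  1.19 -0.25]
turn [-0.    -0.     0.093] shift cm [21.4  -0.9   2.55]
```

```bash
python3 -m crank '[[[0,0,0.03],[3.5,0,0],0.05],[[0,0,0.06],[7,-0.3,0],0.05],[[0,0,0.09],[11,-0.5,0],0.05],[[0,0,0.09],[15,-0.7,0],0.05],[[0,0,0.09],[19,-0.9,0],0.05],[[0,0,0.09],[21.2,-0.9,2.5],0.05],[[0,0,0.09],[21.2,-0.9,4],0.05],[[0,0,0.09],[21.2,-0.9,5],0.05]]';python3 go.py .5537 .2116 .185 1.188
```

```text
clock: 25.7
ee_pos: [0.5525, 0.2068, 0.2533]
ee_rot: [-3.14, 0.002, 1.19]
contact_force: [1.3, -0.0, -0.2]
width: 0.0401
clock 25.7 pos [0.5525 0.2068 0.2533] rot [-3.14e+00  2.00e-03  1.19e+00] F [ 1.3 -0.  -0.2] w 0.0401 q [-0.88  0.38  0.61  1.69 -0.24  1.14 -0.59]
turn [-0.001  0.002  0.002] shift cm [ 0.5  -0.06  6.83]
```

```bash
python3 -m crank '[[[0,0,0],[0.4,0,2],0.05],[[0,0,0],[0.4,0,4],0.05],[[0,0,0],[0.4,0,6],0.05],[[0,0,0],[0.4,0,8],0.05],[[0,0,0],[0.4,0,8.8],0.05],[[0,0,0],[0.4,0,8.8],0.05],[[0,0,0],[0.4,0,8.8],0.05],[[0,0,0],[0.4,0,8.8],0.05]]';python3 go.py .5537 .2116 .155 1.188;  python3 - <<'E'
from station import *
import cv2
f=grab_frame("side");cv2.imwrite("pics/s11.png",cv2.resize(f["image"][240:340,220:330,::-1],None,fx=5,fy=5,interpolation=cv2.INTER_CUBIC))
E
```

```text
clock: 26.37
ee_pos: [0.5553, 0.2092, 0.1688]
ee_rot: [3.14, -0.001, 1.187]
contact_force: [0.3, 0.6, 0.5]
width: 0.0406
clock 26.37 pos [0.5553 0.2092 0.1688] rot [ 3.140e+00 -1.000e-03  1.187e+00] F [0.3 0.6 0.5] w 0.0406 q [-0.85  0.48  0.57  1.77 -0.31  0.98 -0.54]
turn [ 0.001 -0.001 -0.001] shift cm [ 0.16 -0.24  1.38]
```

View pics/s11.png

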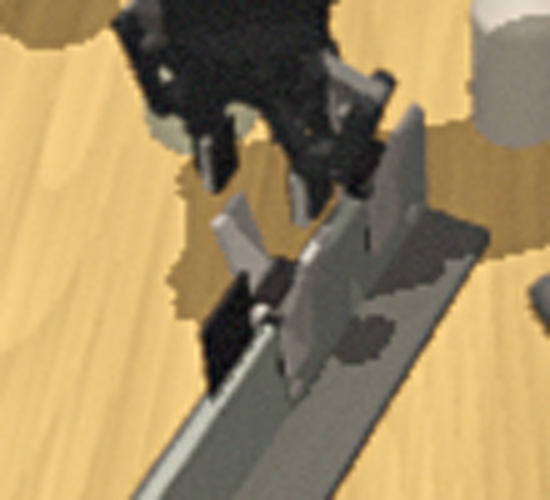

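The fingertips at (215,180) and (308,205) are above the occluder's handle tips at (235,205) and (315,250) and well clear of the paddle. Pressing.

```bash
python3 -m crank '[[[0,0,0],[0.15,-0.25,0.5],0.05],[[0,0,0],[0.15,-0.25,1],0.05],[[0,0,0],[0.15,-0.25,1.3],0.05],[[0,0,0],[0.15,-0.25,1.3],0.05],[[0,0,0],[0.15,-0.25,1.3],0.05]]';python3 -m crank '[[[0,0,0],[0,0,0.2],0.05],[[0,0,0],[0,0,0.4],0.05],[[0,0,0],[0,0,0.4],0.05],[[0,0,0],[0,0,0.4],0.05]]'
```

```text
clock: 26.83
ee_pos: [0.5528, 0.2116, 0.1542]
ee_rot: [-3.141, 0.001, 1.188]
contact_force: [0.3, 0.6, 0.3]
width: 0.0405
clock: 27.17
ee_pos: [0.5532, 0.2117, 0.1507]
ee_rot: [3.141, -0.001, 1.188]
contact_force: [0.4, 0.3, 4.0]
width: 0.0407
```

```bash
python3 -m crank '[[[0,0,0],[0,0,0.2],0.05],[[0,0,0],[0,0,0.2],0.05],[[0,0,0],[0,0,0.2],0.05]]'; python3 go.py .5537 .2116 .155 1.188
```

```text
clock: 27.42
ee_pos: [0.5534, 0.2119, 0.1491]
ee_rot: [3.141, -0.001, 1.188]
contact_force: [-0.9, 1.2, 10.1]
width: 0.0405
clock 27.42 pos [0.5534 0.2119 0.1491] rot [ 3.141e+00 -1.000e-03  1.188e+00] F [-0.9  1.2 10.1] w 0.0405 q [-0.84  0.5   0.56  1.79 -0.32  0.94 -0.53]
turn [ 0.001 -0.001 -0.   ] shift cm [-0.02  0.04 -0.59]
```

```bash
python3 -m crank '[[[0,0,0],[0,0,0.15],0.05],[[0,0,0],[0,0,0.15],0.05],[[0,0,0],[0,0,0.15],0.05]]'; python3 -m crank '[[[0,0,0],[0,0,0.1],0.05],[[0,0,0],[0,0,0.1],0.05],[[0,0,0],[0,0,0.1],0.05]]'
```

```text
clock: 27.67
ee_pos: [0.5537, 0.212, 0.1487]
ee_rot: [3.14, -0.002, 1.188]
contact_force: [-6.9, -1.7, 27.6]
width: 0.0407
clock: 27.92
ee_pos: [0.5539, 0.2121, 0.1485]
ee_rot: [3.14, -0.003, 1.188]
contact_force: [-11.1, -2.4, 40.0]
width: 0.0407
```

Hard stop, again about 2 mm lower. Lifting clear, then retreating and verifying.

```bash
python3 -m crank '[[[0,0,0],[0,0,-1],0.05],[[0,0,0],[0,0,-4],0.05],[[0,0,0],[0,0,-8],0.05],[[0,0,0],[0,0,-12],0.05],[[0,0,0],[0,0,-15],0.05],[[0,0,0],[0,-4,-15],0.05],[[0,0,0],[0,-8,-15],0.05],[[0,0,0],[0,-12,-15],0.05]]'; python3 -m crank '[[[0,0,0],[0,-3,0],-1],[[0,0,0],[0,-5,0],-1],[[0,0,0],[0,-5,0],-1],[[0,0,0],[0,-5,0],-1]]'; python3 seat.py;  python3 - <<'E'
from station import *
import cv2,numpy as np
c=lambda im,k:cv2.resize(im[...,::-1],None,fx=k,fy=k,interpolation=cv2.INTER_CUBIC)
f=grab_frame("side");cv2.imwrite("pics/s12.png",c(f["image"][140:380,200:380],2.4))
f=grab_frame("top");cv2.imwrite("pics/t12.png",c(f["image"][60:310,170:480],2.4))
E
```

```text
clock: 28.58
ee_pos: [0.4403, 0.2565, 0.2959]
ee_rot: [3.141, -0.0, 1.187]
contact_force: [0.6, 0.7, 0.3]
width: 0.0402
clock: 28.92
ee_pos: [0.3945, 0.2757, 0.2961]
ee_rot: [-3.141, -0.001, 1.19]
contact_force: [0.2, 0.5, 0.6]
width: 0.0849
top target [(19, np.float64(0.0602), 'w@.048', np.float64(0.0221), 'slope', np.float64(-0.057)), (45, np.float64(0.0599), 'w@.048', np.float64(-0.0223), 'slope', np.float64(-0.318))] bodytop 0.0193 27
top spare_a [(16, np.float64(0.0607), 'w@.048', np.float64(0.0193), 'slope', np.float64(0.282)), (40, np.float64(0.0599), 'w@.048', np.float64(-0.0197), 'slope', np.float64(-0.2))] bodytop 0.0199 26
top occ [(31, np.float64(0.0604), 'w@.048', np.float64(0.0213), 'slope', np.float64(0.316)), (38, np.float64(0.0597), 'w@.048', np.float64(-0.0195), 'slope', np.float64(-0.313))] bodytop 0.0194 23
top spare_b [(26, np.float64(0.0599), 'w@.048', np.float64(0.0192), 'slope', np.float64(0.323)), (35, np.float64(0.0603), 'w@.048', np.float64(-0.0209), 'slope', np.float64(-0.289))] bodytop 0.0194 27
side target [(16, np.float64(0.0577), 'w@.048', np.float64(0.018), 'slope', np.float64(-0.072)), (37, np.float64(0.0592), 'w@.048', np.float64(-0.0259), 'slope', np.float64(-0.286))] bodytop 0.0191 13
side spare_a [(24, np.float64(0.0601), 'w@.048', np.float64(0.0203), 'slope', np.float64(0.226)), (47, np.float64(0.0598), 'w@.048', np.float64(-0.0216), 'slope', np.float64(-0.278))] bodytop 0.0196 16
side occ [(42, np.float64(0.0606), 'w@.048', np.float64(0.0199), 'slope', np.float64(0.212)), (94, np.float64(0.0606), 'w@.048', np.float64(-0.0221), 'slope', np.float64(-0.287))] bodytop 0.0197 36
side spare_b [(38, np.float64(0.0603), 'w@.048', np.float64(0.0207), 'slope', np.float64(0.227)), (77, np.float64(0.0603), 'w@.048', np.float64(-0.0212), 'slope', np.float64(-0.286))] bodytop 0.0197 33
```

View pics/s12.png

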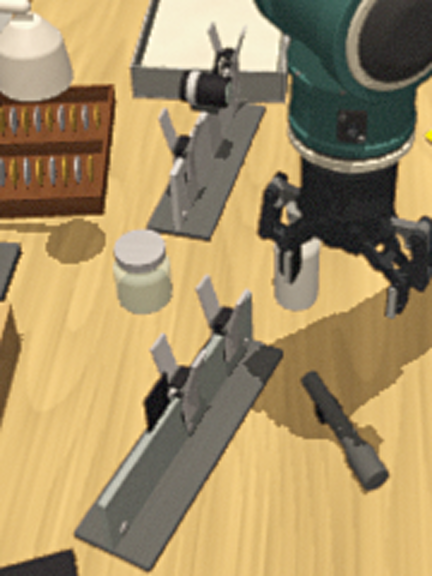

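View pics/t12.png

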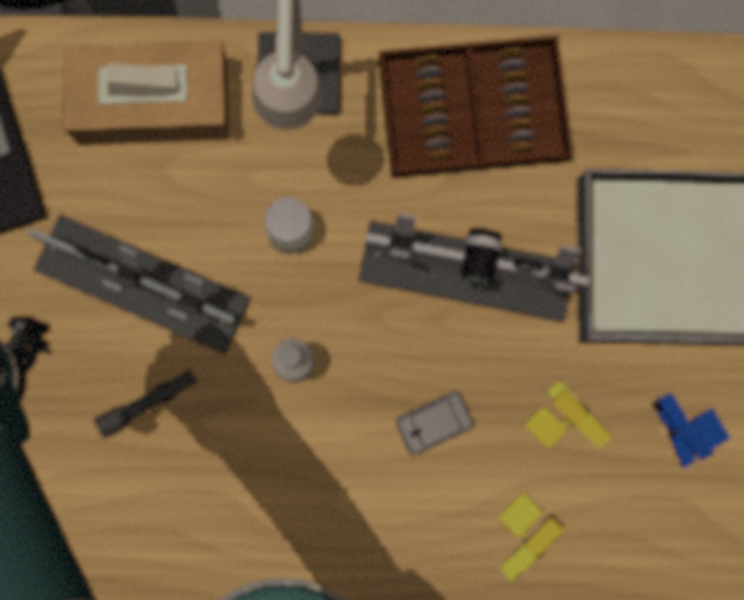

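Everything is in place: target at (225,65) and occluder at (170,390) in the side view, bottle, jar, penlight, mouse and lamp unmoved, and the arm clear of everything. Handing in.

```bash
python3 -c "
from station import *
print(hand_in(),read_state()['clock'])"
```

```text
the job is handed in; nothing more can be done
the job is handed in; nothing more can be done
```

The swap is done and handed in after about 30 s of the 72 s. The occluder clip is on the middle of the rail. The round-disc clip is on the far bay of the stand, where the occluder was, with its disc pointing at the model eye.

- **Seating:** My first check after release failed: the occluder stood about 2.3 mm proud and the target about 1.3 mm, dragged up by the opening fingers. I pressed each down again on its handle tops with the fingertips, reaching 38 N on the target and 40.0 N on the occluder. That is right at the 40 N limit for the arm and gripper body, though only the fingertips were in contact.
- **Last check:** The body tops of all four clips are level, at 19 to 20 mm above their edges. The occluder is within about 3 mm of the middle of the rail.
- **Everything else:** In the last pictures the two plain clips, lamp, bottle, jar, penlight and mouse are where they were. The arm is clear and neither clip was dropped.
- **Disagreement:** The two cameras differ by about 2–3 mm on the target's position across the plate, which is about their calibration error.

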